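# Tip the bench skip into the tray, ease it back and bolt it

## Robot

A 7-joint arm with a two-finger parallel gripper is mounted at the origin on a cart in front of the work surface, level with it; the furniture and walls round the work are solid. World frame = base frame: x ahead of the robot, y to its left, z up, the work surface at z = 0. Lengths are in m, angles in rad, forces in N, time in s.
With the tool pointing down it reaches from about 0.425 to 0.925 m from the base axis. Payload 6.8 kg.
Tool frame: the origin (TCP) lies where the fingers leave the gripper's body, on its centre line; the fingertips stand 73 mm ahead of it and the grasp point (between the pads) lies 54 mm ahead of it; z points along the fingers, y is the direction in which the jaws open and shut (so a half turn about z gives the same grasp; the last joint's range is limited). The gripper opens to 85 mm and grips with 20 to 120 N. Pads are 22 mm wide; open, the fingers measure 114 mm over their backs; the gripper's body (76 mm by 85 mm) begins 54 mm behind the grasp point. The pads swing forward as they close: fully open they stand 13 mm farther back than shut.
Start: joints at [-1.425, 0.477, 0.022, 1.555, -0.011, 1.109, -0.083], TCP at [0.169, 0.653, 0.304] pointing down, gripper open.
Joint ranges: [-2.96, 2.96], [-0.34, 2.1], [-1.41, 1.46], [0.24, 2.44], [-1.37, 4.51], [0.17, 1.92], [-2.96, 2.96]. Speed limits (rad/s): [2.39, 2.39, 3.14, 3.14, 3.14, 3.14, 3.14].

## Interface

Orientations are given as a rotation vector (axis times angle).
In Python, from bench import r gives the robot as it stands.
- The arm moves only by the shell command python3 -m handwheel 'ROWS' [FORCE]. ROWS is JSON, a list that holds one entry, the list of rows, each a list of 7 numbers: the shift along the world's x, y, z in m, then the turn, a rotation vector about the world's x, y, z in rad, then the finger opening in m, from 0 to 0.0854. A call has 1 to 10 rows; each row shifts and turns the commanded pose from where the row before left it; what a row does not reach is not made up. A row lasts 1/12 s, in which the tool goes at most 41.7 mm and 7.16 degrees, less where a joint would pass 70% of its speed; a pose out of reach is approached as far as the arm can. A call is refused whole if a number of a shift passes 0.0417 or a number of a turn 0.125, either way. A call with a gripper value outside its range is refused whole. The fingers move at their own pace and stop on an object; FORCE is the grip in N (left out, the last holds). Time passes only in rows, so rows that do not move let the fingers close. It gives the time, the measured TCP pose, the force and the opening at its end, in the units of the state.
- r.get_obs(): the state, without advancing time (a new reading comes with each control period).
- r.grab_frame(name): name is "scene" or "top"; returns (picture, depth): 400x640x3 uint8, red, green, blue; 400x640 float32, m along the optical axis (not along the pixel's ray), 0 where there is no reading.
- r.get_calibration(name): a dict with "vertical_fov" (degrees; the focal length in pixels is half the picture's height over the tangent of half this angle, whatever the lens; pixels are square), "cx", "cy" (the principal point, pixels), "R" (3x3) and "t" (3): a world point X has camera coordinates R X + t. Camera axes: x right, y down, z forward; pixel columns grow to the right and rows downward; lengths in m; the calibration is good to about 2 mm. A picture is of the moment at which its call begins. get_calibration takes no time and is no camera call.
- r.hand_in(): hands the job in, once; it reports no verdict.
Trained networks look in the newest picture that a camera, given by its name, has taken for a name from the list of things; names that differ only in an ending like _2 or _b are one class to them, and where a whole thing is asked for, a point or a joint stands for the part that bears it (a point fixed in the world has none). Each returns a list of dicts, best first, with "p" (0 to 1); they miss things now and then, are a little off and sometimes report something else, mostly with a low value. They report only what shows in the picture. A call takes as long as a camera call. They do not tell look-alikes from the thing itself.
- r.masks_of(label, camera): "pixels" (400x640 bool, what is visible of it) and "at" ([column, row] in pixels, amid what is visible of it).
The state is a dict: "clock": time; "joints": joint angles; "qvel": joint speeds; "tau": joint torques, N m; "tcp_pos": TCP position; "orientation": TCP orientation; "contact_force": force on the tool from outside, world axes, zero at the start; "moment": the same for the moment, N m; "grip_width": finger opening in m.
Only numpy, scipy, OpenCV 4.12 (cv2) and the standard library are available. Lean on these libraries where they do the work, as an engineer would, in place of code of your own. Each camera call takes 0.05 s, during which the arm holds its last target.

## Task

The tipping skip on the packing table holds three cartons: push it over by its rear bar, past its detent, until all three have slid into the teal tray under its lip. Keeping hold of the bar so that it neither drops nor snaps home, ease the empty skip back until it sits fully upright in its detent. Then lock it for the next filling: slide the barrel bolt fully across through the keeper eye, turn its handle right down into the notch and let go, with the cartons left in the tray and the things standing around undisturbed.

Things in the scene. Friction and masses are not known exactly. Their poses are not given: they have to be found in the camera images.
- stand: Dark steel stand, base 165 x 206 mm, fixed. Origin on the table below the skip's pivot axis; +x = the way the skip tips, y = along the pivot axis, +y left as you look along +x, z up. Pivot 145 mm up, between posts at y +-90 mm, 175 mm high (plunger block on the +y one: 220 mm, out to y 112). Rear beam: back face x -111 mm, top z 116 mm; on it the bolt, axis along y at x -128, z 95 mm
- skip (a joint): Tip of the grey sheet-metal tub (197 x 148 mm, back wall x -98 mm, its rim at z 212 mm) about the pivot, rad: 0 upright on its stop in the detent, 1.10 dumped on its end stop. The sprung detent takes about 0.6 Nm (4 N at the bar) to leave, peaks over at 0.25, is left behind at 0.5; going back it resists alike from 0.5 to 0.25, then pulls the skip home, snapping at some 2.6 rad/s if not held. Empty it balances near 0.7
- skip_bar (a point): Middle of the skip's grip bar (black sleeve, 16 mm thick, 96 mm long, along stand y; slanting arms at y +-60 mm). Upright: stand x -152, z 233 mm, 42 mm clear of the back wall; it swings up and over, radius 176 mm about the pivot, to x +10, z 320 mm at 1.10 rad. It overhangs the bolt's knob: reach that from the -x side, the tool leaning in under the bar some 40 degrees from vertical
- bolt (a joint): Slide of the steel barrel bolt, m: 0 withdrawn, 0.040 fully across (towards the stand's +y), its rod then through the keeper eye under the skip's back wall, which is in line only when the skip is upright. About 1 N of friction
- handle (a joint): Turn of the bolt's handle about the bolt's axis, rad: 0 raised (points to the stand's -x and up, 50 degrees above level), 1.3 right down in the notch (25 degrees below level). The channel's front wall keeps it raised until the bolt is 0.035 m across, where the notch is. Stays where it is left
- bolt_knob (a point): Centre of the black ball knob, 20 mm, at the end of the handle, 52 mm from the bolt's axis (stem 8 mm thick). Stand y -55 mm when withdrawn, -15 mm when across; raised it is 33 mm behind (-x) and 40 mm above the bolt's axis, turned down 47 mm behind and 22 mm below. The bolt's channel reaches 20 mm from the axis
- tray: Teal punched plastic basket tray, 171 x 257 x 52 mm, loose, on the table under the skip's lip, to the right of the stand as the robot sees it (bar and bolt face the robot's left); origin at the centre of its underside, x across its 171 mm width (the stand's +x side), z up. Inside 142 x 228 mm
- carton_0: One of the three small printed cartons (pink and brown), 117 x 34 x 34 mm, 28 to 56 g; they start lying side by side across the skip, in any order; origin at the centre of the face it starts on
- carton_0_mid (a point): Centre of carton_0
- carton_1: Another of the three cartons, as carton_0
- carton_1_mid (a point): Centre of carton_1 (the black one)
- carton_2: Another of the three cartons, as carton_0
- carton_2_mid (a point): Centre of carton_2 (pink and brown)
- counter: White hand tally counter, 46 x 67 x 22 mm, on the table off the +y side of the stand: leave alone
- lacquer_mid (a point): Middle of a small pink lacquer bottle with a black cap, 27 mm diameter, 74 mm high, standing on the table off the -y side of the stand: leave alone
- carton_up_mid (a point): Middle of a white and grey carton, 34 x 34 x 117 mm, standing upright off the +y side of the stand and tray: leave alone
Not all that is in view belongs to the job. Leave any orange look-alike of the carton_0 alone. What is shaped like the carton_2 but orange is not meant.

How it is judged:
By the outcome, as a careful person would: the job done as asked, in the order asked, and still so for the second after the job is handed in, with the robot touching nothing.
It also fails if it takes over 54 s, if anything falls off the work surface, if the arm or the gripper's body presses on something with over 40 N, if the wrist force passes 120 N, or if a joint passes its speed limit or range.

## Working session

There is one attempt and no reset: what is moved stays moved. The work goes in short steps, Python scripts to look and compute and a shell command to move; the robot and the scene stay as the last step left them, time stands still between calls to the robot, and variables do not carry over. Pictures are saved under pics/ and viewed, and the job is handed in when it is done.

```bash
ls; mkdir -p pics; python3 - <<'E'
from bench import r
import cv2,numpy as np
for n in("scene","top"):
    im,d=r.grab_frame(n); cv2.imwrite(f"pics/{n}0.png",im[:,:,::-1]); np.save(f"pics/{n}0.npy",d)
    print(n,r.get_calibration(n))
print(r.get_obs())
E
```

```text
pics
scene {'vertical_fov': 50.475230166275175, 'cx': 321.52643424856655, 'cy': 194.03656214260235, 'R': array([[ 0.5830115 , -0.81218987, -0.02110017],
       [-0.48191609, -0.32479023, -0.81379862],
       [ 0.65410586,  0.48462246, -0.5807638 ]]), 't': array([-0.32270508,  0.40507675,  0.68838834])}
top {'vertical_fov': 43.3556422174122, 'cx': 320.96475520627195, 'cy': 194.59211832784075, 'R': array([[-0.0255478 , -0.99908576, -0.0342777 ],
       [-0.98276882,  0.03138015, -0.18215577],
       [ 0.18306488,  0.02903337, -0.98267203]]), 't': array([0.05305976, 0.60596613, 1.1170841 ])}
{'clock': 0.1, 'joints': array([-1.42510713,  0.47770643,  0.0223318 ,  1.55635523, -0.01144717,
        1.10928884, -0.08310549]), 'qvel': array([ 0.00042706, -0.00216752, -0.00273437, -0.00293787, -0.00053663,
       -0.00012462,  0.00076722]), 'tau': array([ 3.93676164e-03, -5.97754884e+01,  1.61349714e+00, -2.81954545e+01,
        1.28018169e-02,  5.06602402e-03,  2.51227596e-05]), 'tcp_pos': array([0.16937855, 0.65297598, 0.30302891]), 'orientation': array([-3.97501795e-01, -3.11629573e+00,  2.55918456e-03]), 'contact_force': array([-0.60985625,  0.38193921,  0.73356715]), 'moment': array([-0.05827358, -0.04372848, -0.03902421]), 'grip_width': 0.08524647755330933}
```

View pics/scene0.png

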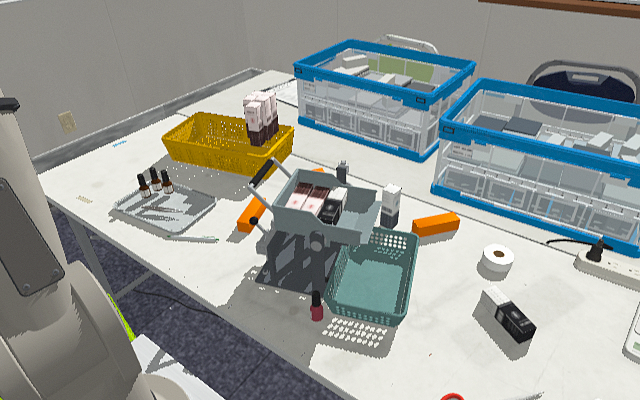

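View pics/top0.png

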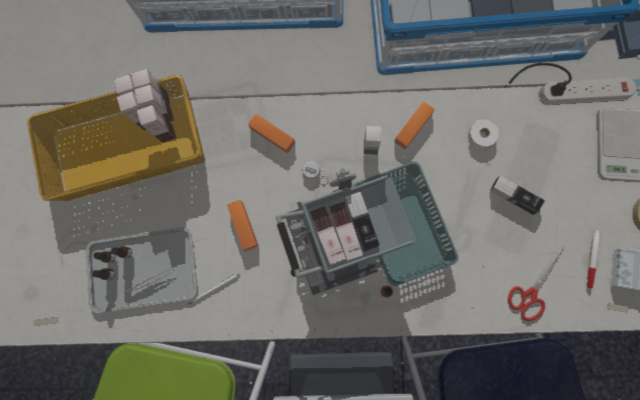

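```bash
cat > h.py <<'E'
from bench import r
import cv2,numpy as np
def cal(n):
    c=r.get_calibration(n); f=200/np.tan(np.radians(c["vertical_fov"])/2); return c,f
def cloud(n,d):
    c,f=cal(n); v,u=np.mgrid[0:400,0:640]
    P=np.stack([(u-c["cx"])/f*d,(v-c["cy"])/f*d,d],-1)
    return (P-c["t"])@c["R"]
def proj(n,X):
    c,f=cal(n); p=np.asarray(X)@c["R"].T+c["t"]
    return np.stack([p[...,0]/p[...,2]*f+c["cx"],p[...,1]/p[...,2]*f+c["cy"]],-1)
E
python3 - <<'E'
from h import *
np.set_printoptions(precision=4,suppress=True)
for n in("top","scene"):
    d=np.load(f"pics/{n}0.npy"); W=cloud(n,d)
    for l in("stand","skip","skip_bar","bolt_knob","tray","carton_0","carton_1","counter","lacquer_mid","carton_up_mid"):
        for m in r.masks_of(l,n)[:4]:
            k=m["pixels"]&(d>0); 
            if k.sum()<3: print(n,l,m["p"],m["at"],"few");continue
            P=W[k]; print(n,l,round(m["p"],2),np.round(m["at"]),k.sum(),np.median(P,0),np.percentile(P,3,axis=0),np.percentile(P,97,axis=0))
            if l in("skip_bar","tray","bolt_knob","skip"): np.save(f"pics/m_{n}_{l}_{round(m['p']*100)}.npy",k)
E
```

```text
top stand 0.8 [331. 220.] 7479 [ 0.5066 -0.0122  0.1515] [ 0.4054 -0.1401  0.0045] [0.6125 0.1075 0.2397]
top skip 0.87 [370. 220.] 5125 [ 0.5278 -0.0655  0.1548] [ 0.4283 -0.1429  0.1338] [0.6129 0.1072 0.2405]
top skip_bar 0.56 [369. 222.] 4535 [ 0.5283 -0.074   0.1546] [ 0.4295 -0.1434  0.1468] [0.6103 0.1057 0.2408]
top skip_bar 0.47 [385. 290.] 109 [ 0.3828 -0.1031  0.0478] [ 0.3713 -0.1151  0.0117] [ 0.3937 -0.0952  0.0761]
top bolt_knob 0.61 [305. 271.] 81 [0.4363 0.0714 0.1138] [0.4235 0.0563 0.0976] [0.4453 0.1003 0.2173]
top tray 0.89 [416. 235.] 5023 [ 0.5109 -0.1907  0.0044] [ 0.4122 -0.2561 -0.0015] [ 0.6669 -0.1052  0.0538]
top carton_0 0.84 [272. 136.] 848 [0.7683 0.1539 0.0339] [ 0.7304  0.1058 -0.    ] [0.8094 0.2042 0.0388]
top carton_0 0.77 [411. 122.] 712 [ 0.7779 -0.1929  0.0343] [ 0.7312 -0.2339  0.0144] [ 0.8267 -0.1534  0.0387]
top carton_0 0.75 [345. 234.] 988 [ 0.5058 -0.0147  0.1849] [ 0.4533 -0.04    0.1672] [0.5587 0.0104 0.1887]
top carton_0 0.68 [325. 234.] 1037 [0.4985 0.0225 0.1849] [ 0.4461 -0.0057  0.1506] [0.5529 0.0494 0.1883]
top carton_1 0.84 [2
[... 1930 characters left out ...]
] [ 0.8178 -0.1572  0.0367]
scene carton_1 0.96 [314. 198.] 466 [ 0.5136 -0.0178  0.1848] [ 0.4752 -0.0426  0.177 ] [0.5585 0.0068 0.1869]
scene carton_1 0.84 [249. 216.] 559 [0.5244 0.2149 0.0332] [0.486  0.1907 0.0004] [0.5858 0.2468 0.0376]
scene carton_1 0.79 [300. 199.] 426 [0.5046 0.0204 0.1848] [ 0.4658 -0.0052  0.1799] [0.5505 0.0445 0.1868]
scene carton_1 0.66 [435. 222.] 797 [ 0.7705 -0.2007  0.0323] [ 0.7287 -0.2416  0.0052] [ 0.8178 -0.1572  0.0367]
scene lacquer_mid 0.79 [315. 310.] 339 [ 0.3755 -0.1151  0.0336] [ 0.3683 -0.1235 -0.    ] [ 0.3926 -0.0929  0.0745]
scene carton_up_mid 0.9 [392. 206.] 745 [ 0.7171 -0.0961  0.0703] [ 0.713  -0.1076  0.0063] [ 0.7447 -0.0731  0.1178]
```

```bash
python3 - <<'E'
import cv2
a=cv2.imread("pics/top0.png")[150:310,220:460]; cv2.imwrite("pics/top0c.png",cv2.resize(a,None,fx=3.3,fy=3.3,interpolation=cv2.INTER_CUBIC))
a=cv2.imread("pics/scene0.png")[140:340,220:450]; cv2.imwrite("pics/scene0c.png",cv2.resize(a,None,fx=3,fy=3,interpolation=cv2.INTER_CUBIC))
E
```

```text
(no output)
```

View pics/top0c.png

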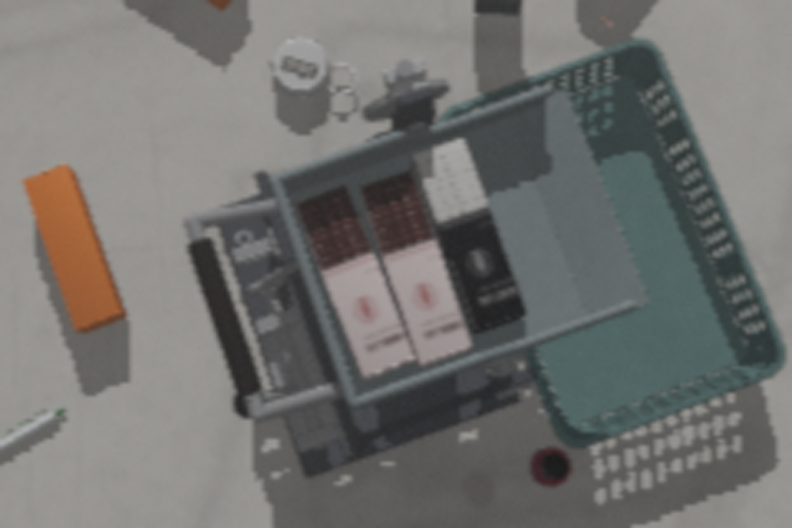

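View pics/scene0c.png

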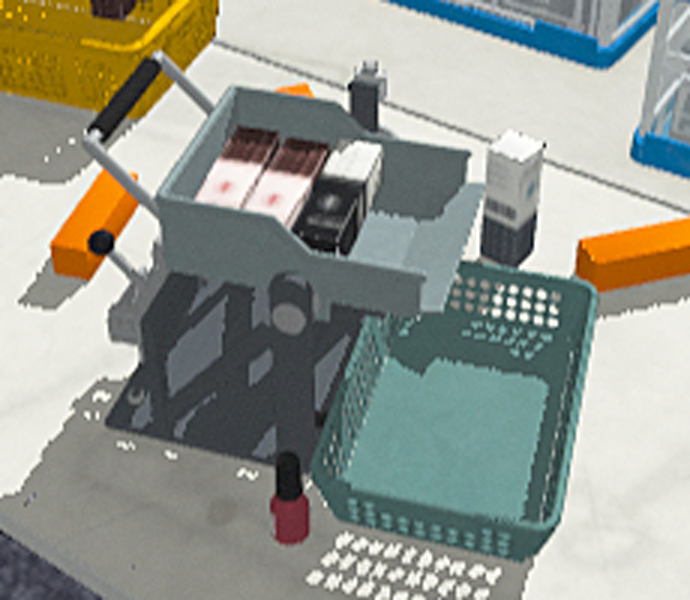

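```bash
python3 - <<'E'
from h import *
np.set_printoptions(precision=4,suppress=True)
for n in("top","scene"):
    d=np.load(f"pics/{n}0.npy"); W=cloud(n,d); im=cv2.imread(f"pics/{n}0.png").max(2)
    box=(W[...,0]>.38)&(W[...,0]<.65)&(W[...,1]>0)&(W[...,1]<.2)&(d>0)
    k=box&(W[...,2]>.222)&(W[...,2]<.26)&(im<45)
    P=W[k]; c=np.median(P,0); U,S,V=np.linalg.svd(P-P.mean(0),full_matrices=False); a=V[0]*np.sign(V[0][0])
    t=(P-c)@a; print(n,k.sum(),c,a,t.min(),t.max(),c+a*(t.min()+t.max())/2,"yaw",np.degrees(np.arctan2(-a[0],a[1])), P[:,2].max())
    # knob
    k=box&(W[...,2]>.1)&(W[...,2]<.16)&(im<45)&(W[...,1]>.06)&(W[...,0]<.46)
    print("knob",k.sum(),W[k].mean(0), W[k].min(0),W[k].max(0))
    # cartons
    # side walls top rim z~.212
    box=(W[...,0]>.38)&(W[...,0]<.65)&(W[...,1]>-.2)&(W[...,1]<.15)&(W[...,2]>.205)&(W[...,2]<.218)
    print("rim",W[box].min(0),W[box].max(0),box.sum())
E
```

```text
top 14 [0.4406 0.0882 0.2394] [ 0.9621  0.2723 -0.0129] -0.011532256280012651 0.032214773402573976 [0.4505 0.091  0.2393] yaw -74.19616167604998 0.24314999388238356
knob 5 [0.4264 0.0975 0.1417] [0.4235 0.0964 0.1401] [0.4298 0.0983 0.1433]
rim [ 0.4187 -0.0585  0.205 ] [0.6304 0.0978 0.218 ] 733
scene 101 [0.4691 0.0897 0.2383] [0.9569 0.2905 0.0041] -0.04153711498152765 0.054053388595730695 [0.4751 0.0915 0.2383] yaw -73.11088442857623 0.24222855728271075
knob 44 [0.4245 0.0872 0.1394] [0.4191 0.0795 0.1316] [0.4349 0.0962 0.1455]
rim [ 0.4176 -0.0608  0.205 ] [0.631  0.0984 0.218 ] 598
```

```bash
python3 - <<'E'
from h import *
from scipy.optimize import least_squares
np.set_printoptions(precision=4,suppress=True)
B=[];K=[];R=[];C=[]
for n in("top","scene"):
    d=np.load(f"pics/{n}0.npy"); W=cloud(n,d); im=cv2.imread(f"pics/{n}0.png").max(2)
    box=(W[...,0]>.38)&(W[...,0]<.65)&(W[...,1]>0.03)&(W[...,1]<.2)&(d>0)
    b=W[box&(W[...,2]>.225)&(W[...,2]<.26)&(im<70)]; print(n,len(b),b.min(0),b.max(0)); B.append(b)
    k=W[box&(W[...,2]>.1)&(W[...,2]<.16)&(im<45)&(W[...,1]>.06)&(W[...,0]<.46)]; K.append(k)
    box=(W[...,0]>.38)&(W[...,0]<.65)&(W[...,1]>-.2)&(W[...,1]<.15)&(W[...,2]>.209)&(W[...,2]<.216)
    R.append(W[box])
B=np.vstack(B);K=np.vstack(K);R=np.vstack(R)
def loc(p,P):
    c,s=np.cos(p[2]),np.sin(p[2]); D=P-[p[0],p[1],p[3]]; return np.stack([D[:,0]*c+D[:,1]*s,-D[:,0]*s+D[:,1]*c,D[:,2]],-1)
def res(p):
    b=loc(p,B);k=loc(p,K);rr=loc(p,R)
    e1=np.hypot(b[:,0]+.152,b[:,2]-.233)-.008
    e2=np.linalg.norm(k-[-.161,-.055,.135],axis=1)-.010
    # rim: side walls at |y|=74 
    e3=np.abs(np.abs(rr[:,1])-.073); e3=np.minimum(e3,np.abs(rr[:,0]+.0975))
    e4=[max(b[:,1].max()-.048,0)+min(b[:,1].min()+.048,0)]
    return np.concatenate([e1,e2,e3,e4])
for loss in("soft_l1",):
    s=least_squares(res,[.49,-.05,np.radians(-73),0],loss=loss,f_scale=.002)
    p=s.x; print(p,np.degrees(p[2]),s.cost); b=loc(p,B);print("bar",b.mean(0),b.min(0),b.max(0)); k=loc(p,K);print("knob",k.mean(0),k.min(0),k.max(0))
    rr=loc(p,R);print("rim",np.percentile(rr,[1,10,50,90,99],axis=0))
np.save("stand.npy",p)
c,s_=np.cos(p[2]),np.sin(p[2])
f=lambda x,y,z:np.array([p[0]+c*x-s_*y,p[1]+s_*x+c*y,z])
print("bar",f(-.152,0,.233),"knob",f(-.161,-.055,.135),"knob2",f(-.161,-.015,.135),"knob3",f(-.175,-.015,.073))
for n in("top","scene"):
    a=cv2.imread(f"pics/{n}0.png")
    a=cv2.resize(a,None,fx=3,fy=3)
    for q in[(-.152,0,.233),(-.152,.048,.233),(-.152,-.048,.233),(-.161,-.055,.135),(-.098,.074,.212),(-.098,-.074,.212),(0,-.09,.145),(0,.09,.175)]:
        u=proj(n,f(*q))*3+1; cv2.circle(a,tuple(int(round(v)) for v in u),3,(0,0,255),-1)
    u=(proj(n,f(0,0,.15))*3).astype(int); a=a[u[1]-270:u[1]+270,u[0]-300:u[0]+300]; cv2.imwrite(f"pics/fit_{n}.png",a)
E
```

```text
top 333 [0.4226 0.0778 0.2321] [0.5195 0.1154 0.2473]
scene 206 [0.427  0.0754 0.2283] [0.5216 0.1126 0.243 ]
[ 0.5241 -0.0462 -1.2328  0.0005] -70.63478929500295 0.0075966020806009504
bar [-0.1501 -0.0017  0.2391] [-0.1598 -0.0518  0.2278] [-0.1416  0.0487  0.2468]
knob [-0.1598 -0.0492  0.1392] [-0.169  -0.0547  0.1311] [-0.1516 -0.0402  0.145 ]
rim [[-0.1309 -0.0774  0.2086]
 [-0.1025 -0.0737  0.2091]
 [-0.0915  0.0074  0.2108]
 [-0.0092  0.0822  0.2136]
 [ 0.0137  0.1012  0.2151]]
bar [0.4737 0.0972 0.233 ] knob [0.4188 0.0874 0.135 ] knob2 [0.4565 0.1007 0.135 ] knob3 [0.4519 0.1139 0.073 ]
```

View pics/fit_top.png

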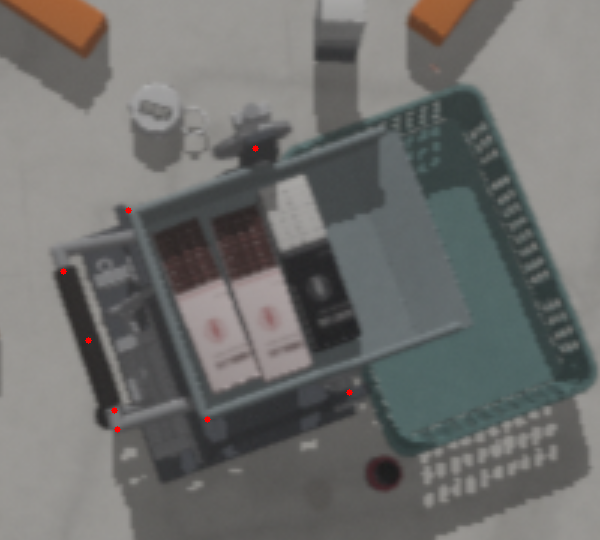

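View pics/fit_scene.png

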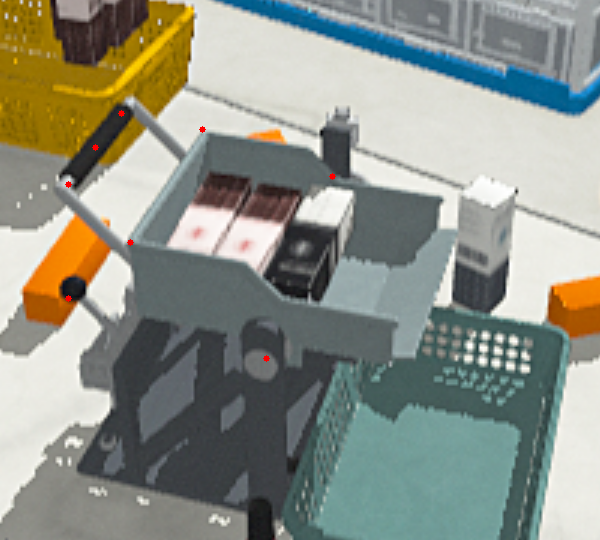

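```bash
cat > fit.py <<'E'
from h import *
from scipy.optimize import least_squares
np.set_printoptions(precision=4,suppress=True)
B=[];K=[]
for n in("top","scene"):
    d=np.load(f"pics/{n}0.npy"); W=cloud(n,d); im=cv2.imread(f"pics/{n}0.png").max(2)
    box=(W[...,0]>.38)&(W[...,0]<.65)&(W[...,1]>0.03)&(W[...,1]<.2)&(d>0)
    b=W[box&(W[...,2]>.225)&(W[...,2]<.26)&(im<55)]; B.append(b)
    K.append(W[box&(W[...,2]>.12)&(W[...,2]<.16)&(im<45)&(W[...,1]>.06)&(W[...,0]<.46)])
def loc(p,P):
    c,s=np.cos(p[2]),np.sin(p[2]); D=P-[p[0],p[1],p[3]]; return np.stack([D[:,0]*c+D[:,1]*s,-D[:,0]*s+D[:,1]*c,D[:,2]],-1)
def mk(B,K):
  def res(p):
    b=loc(p,B);k=loc(p,K)
    e1=np.hypot(b[:,0]+.152,b[:,2]-.233)-.008
    e2=np.linalg.norm(k-[-.161,-.055,.135],axis=1)-.010
    return np.concatenate([e1,e2])
  return res
for name,b,k in(("top",B[0],K[0]),("scene",B[1],K[1]),("both",np.vstack(B),np.vstack(K))):
    s=least_squares(mk(b,k),[.51,-.05,np.radians(-73),0],loss="soft_l1",f_scale=.002)
    p=s.x; bb=loc(p,b);kk=loc(p,k); print(name,len(b),len(k),p,np.degrees(p[2]),s.cost,bb[:,1].min(),bb[:,1].max(),kk.mean(0))
np.save("stand.npy",p)
E
cat > over.py <<'E'
from h import *
def T(p):
    c,s_=np.cos(p[2]),np.sin(p[2]); return lambda x,y,z:np.array([p[0]+c*x-s_*y,p[1]+s_*x+c*y,z])
def over(p,tag):
  f=T(p)
  out=[]
  for n in("top","scene"):
    a=cv2.imread(f"pics/{n}0.png"); a=cv2.resize(a,None,fx=3,fy=3)
    for q in[(-.152,0,.233),(-.152,.048,.233),(-.152,-.048,.233),(-.161,-.055,.135),(-.098,.074,.212),(-.098,-.074,.212),(0,-.09,.145),(0,.09,.175),(0.,.112,.22)]:
        u=proj(n,f(*q))*3+1; cv2.circle(a,tuple(int(round(v)) for v in u),3,(0,0,255),-1)
    u=(proj(n,f(-.03,0,.15))*3).astype(int); out.append(a[u[1]-220:u[1]+220,u[0]-200:u[0]+200])
  cv2.imwrite(f"pics/fit_{tag}.png",np.hstack(out))
E
python3 fit.py; python3 -c "
from over import *
over(np.load('stand.npy'),'b')"
```

```text
top 289 5 [ 0.5259 -0.0447 -1.2582  0.0004] -72.08735125073859 0.0002512450837371136 -0.05213828134028718 0.04137934594976214 [-0.166  -0.051   0.1413]
scene 196 44 [ 0.5201 -0.0487 -1.2509  0.0004] -71.67090710405509 0.00023239720212693866 -0.04644739197174345 0.04915119856542878 [-0.159  -0.0481  0.139 ]
both 485 49 [ 0.5312 -0.0443 -1.2559  0.0004] -71.95865389621362 0.0003988553303301179 -0.059078890808725866 0.03657329324327719 [-0.159  -0.0602  0.1392]
```

View pics/fit_b.png

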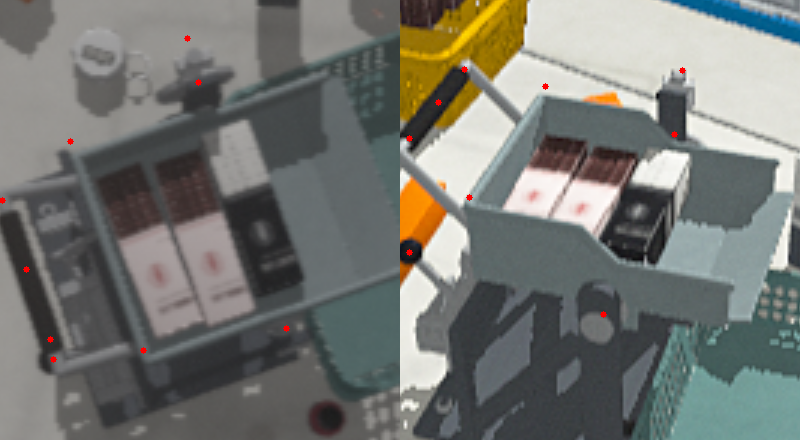

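```bash
cat > fit2.py <<'E'
from over import *
from scipy.optimize import least_squares
np.set_printoptions(precision=4,suppress=True)
obs={"top":[((-.152,.048,.233),(280.6,224.2)),((-.152,-.048,.233),(296.4,268.8)),((-.098,.074,.212),(303.3,203.9)),((-.098,-.074,.212),(326,271.8))],
"scene":[((-.152,.048,.233),(272,160)),((-.152,-.048,.233),(250.7,184)),((-.161,-.055,.135),(253.7,220.7)),((-.098,.074,.212),(297.3,170)),((-.098,-.074,.212),(273.3,206.7))]}
def res(p,ns=("top","scene")):
    f=T(p); e=[]
    for n in ns:
        for q,u in obs[n]: e+=list(proj(n,f(*q))-u)
    return np.array(e)
for ns in(("top",),("scene",),("top","scene")):
    s=least_squares(res,[.51,-.05,-1.27],loss="soft_l1",f_scale=1.,args=(ns,)); print(ns,s.x,np.degrees(s.x[2]),"\n",s.fun.reshape(-1,2))
p=s.x; np.save("stand.npy",np.r_[p,0]); over(p,"c"); f=T(p)
for nm,q in dict(bar=(-.152,0,.233),bar11=(.010,0,.320),knob=(-.161,-.055,.135),knobA=(-.161,-.015,.135),knobD=(-.175,-.015,.073)).items(): print(nm,f(*q))
E
python3 fit2.py
```

```text
('top',) [ 0.5215 -0.048  -1.2599] -72.18560470677683 
 [[-0.1738 -1.419 ]
 [-0.2625  0.6488]
 [-0.4112 -0.7809]
 [ 1.3002  1.4556]]
('scene',) [ 0.5247 -0.048  -1.2663] -72.55447386417555 
 [[-0.5014  1.138 ]
 [ 2.0528  0.2548]
 [-0.9139  1.588 ]
 [ 1.3479 -3.2017]
 [-0.6842 -2.5837]]
('top', 'scene') [ 0.5224 -0.0484 -1.2621] -72.31250339118196 
 [[ 0.0116 -2.0572]
 [-0.1816  0.0253]
 [-0.1894 -1.3522]
 [ 1.3655  0.9104]
 [-1.2391  1.7633]
 [ 1.3853  1.0206]
 [-1.5378  2.4144]
 [ 0.6742 -2.6336]
 [-1.2209 -1.8018]]
bar [0.4762 0.0964 0.233 ]
bar11 [ 0.5255 -0.0579  0.32  ]
knob [0.4211 0.0883 0.135 ]
knobA [0.4592 0.1004 0.135 ]
knobD [0.455  0.1138 0.073 ]
```

View pics/fit_c.png

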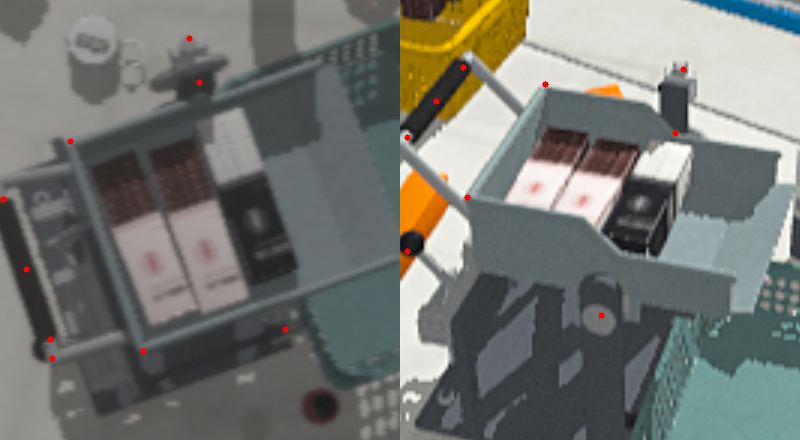

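```bash
cat > g.py <<'E'
from over import *
from scipy.spatial.transform import Rotation as Ro
np.set_printoptions(precision=4,suppress=True)
p=np.load("stand.npy"); f=T(p)
X=np.array([np.cos(p[2]),np.sin(p[2]),0]);Y=np.array([-X[1],X[0],0]);Z=np.array([0,0,1.])
def Rt(a,s=-1):
    "tool z leaning a towards +X from down; tool y = s*(cos a X + sin a Z)"
    z=np.sin(a)*X-np.cos(a)*Z; y=s*(np.cos(a)*X+np.sin(a)*Z); x=np.cross(y,z)
    return Ro.from_matrix(np.stack([x,y,z],1)), z
def delta(grasp_stand,a,back=0.,L=.054,s=-1,R=None):
    "needed shift and turn from the measured pose to have point L ahead of TCP at stand point"
    o=r.get_obs(); Rg,z=Rt(a,s)
    t=f(*grasp_stand)-z*(L+back)
    Rc=Ro.from_rotvec(o["orientation"])
    return t-o["tcp_pos"],(Rg*Rc.inv()).as_rotvec(),t
def loc(P):
    D=np.asarray(P)-[p[0],p[1],0]; return np.array([D@X,D@Y,D[2]])
def st():
    o=r.get_obs(); Rc=Ro.from_rotvec(o["orientation"]).as_matrix(); z=Rc[:,2]
    print("t",round(o["clock"],2),"tcp",o["tcp_pos"],"grasp(stand)",loc(o["tcp_pos"]+.054*z),"lean",np.degrees(np.arctan2(z@X,-z[2])),"side",np.degrees(np.arcsin(z@Y)),"y.X",Rc[:,1]@X,"F",o["contact_force"],"w",o["grip_width"],"q",o["joints"])
E
python3 - <<'E'
from g import *
print(X,Y); st()
for s in(-1,1): print(delta((-.152,0,.233),np.radians(30),.09,s=s))
print(delta((-.152,0,.233),np.radians(30)))
E
```

```text
[ 0.3038 -0.9527  0.    ] [0.9527 0.3038 0.    ]
t 1.1 tcp [0.1695 0.6534 0.3039] grasp(stand) [-0.7759 -0.123   0.2499] lean -0.00022679354280630726 side -0.0019102990450953294 y.X -0.8459107783986967 F [ 0.2004 -0.1248 -0.1368] w 0.08555122814476476 q [-1.4251  0.477   0.0224  1.5554 -0.0115  1.1093 -0.0831]
(array([ 0.2849, -0.4884,  0.0538]), array([-0.5302, -0.0146,  0.5495]), array([0.4544, 0.165 , 0.3577]))
(array([ 0.2849, -0.4884,  0.0538]), array([ 0.0191, -0.6979, -2.5032]), array([0.4544, 0.165 , 0.3577]))
(array([ 0.2986, -0.5313, -0.0241]), array([-0.5302, -0.0146,  0.5495]), array([0.468 , 0.1221, 0.2798]))
```

```bash
python3 -m handwheel '[[[0.014,-0.0244,0.0027,-0.0265,-0.0007,0.0275,0.055],[0.014,-0.0244,0.0027,-0.0265,-0.0007,0.0275,0.055],[0.014,-0.0244,0.0027,-0.0265,-0.0007,0.0275,0.055],[0.014,-0.0244,0.0027,-0.0265,-0.0007,0.0275,0.055],[0.014,-0.0244,0.0027,-0.0265,-0.0007,0.0275,0.055],[0.014,-0.0244,0.0027,-0.0265,-0.0007,0.0275,0.055],[0.014,-0.0244,0.0027,-0.0265,-0.0007,0.0275,0.055],[0.014,-0.0244,0.0027,-0.0265,-0.0007,0.0275,0.055],[0.014,-0.0244,0.0027,-0.0265,-0.0007,0.0275,0.055],[0.014,-0.0244,0.0027,-0.0265,-0.0007,0.0275,0.055]]]' 40
python3 -c "
from g import *
st();print(delta((-.152,0,.233),np.radians(30),.09))"
```

```text
clock: 1.93
tcp_pos: [0.3101, 0.4082, 0.3312]
orientation: [-0.037, 3.074, -0.405]
contact_force: [-0.8, 0.6, -0.3]
grip_width: 0.0552
t 1.93 tcp [0.3101 0.4082 0.3312] grasp(stand) [-0.4855 -0.0656  0.2791] lean 15.039754134772554 side -2.145064744942564 y.X -0.9255094134182889 F [-0.8211  0.5661 -0.3272] w 0.05515715952330023 q [-1.1812  0.2704  0.0755  1.8171  0.141   1.2732  0.4323]
(array([ 0.1442, -0.2432,  0.0265]), array([-0.2643, -0.0077,  0.2734]), array([0.4544, 0.165 , 0.3577]))
```

```bash
python3 -m handwheel '[[[0.0144,-0.0243,0.0027,-0.0265,-0.0008,0.0274,0.055],[0.0144,-0.0243,0.0027,-0.0265,-0.0008,0.0274,0.055],[0.0144,-0.0243,0.0027,-0.0265,-0.0008,0.0274,0.055],[0.0144,-0.0243,0.0027,-0.0265,-0.0008,0.0274,0.055],[0.0144,-0.0243,0.0027,-0.0265,-0.0008,0.0274,0.055],[0.0144,-0.0243,0.0027,-0.0265,-0.0008,0.0274,0.055],[0.0144,-0.0243,0.0027,-0.0265,-0.0008,0.0274,0.055],[0.0144,-0.0243,0.0027,-0.0265,-0.0008,0.0274,0.055],[0.0144,-0.0243,0.0027,-0.0265,-0.0008,0.0274,0.055],[0.0144,-0.0243,0.0027,-0.0265,-0.0008,0.0274,0.055]]]'
python3 - <<'E'
from g import *
st();print(delta((-.152,0,.233),np.radians(30),.09));print(delta((-.152,0,.233),np.radians(30),.0))
for n in("scene","top"):
    im,d=r.grab_frame(n); a=im[:,:,::-1].copy()
    q=proj(n,f(-.152,0,.233))
    cv2.imwrite(f"pics/{n}1.png",cv2.resize(a[100:300,200:440],None,fx=3,fy=3))
E
```

```text
clock: 2.77
tcp_pos: [0.4541, 0.1652, 0.3583]
orientation: [-0.456, 2.924, -0.784]
contact_force: [0.0, -0.4, 0.1]
grip_width: 0.0551
t 2.77 tcp [0.4541 0.1652 0.3583] grasp(stand) [-0.1972 -0.0002  0.3115] lean 30.0412347110116 side 0.041500447098028984 y.X -0.8656650397334307 F [ 0.0457 -0.4042  0.1458] w 0.055088055057067015 q [-0.9266  0.1719  0.226   1.9455  0.4648  1.2753  0.9869]
(array([ 0.0003, -0.0002, -0.0006]), array([ 0.0006,  0.0006, -0.0008]), array([0.4544, 0.165 , 0.3577]))
(array([ 0.014 , -0.0431, -0.0785]), array([ 0.0006,  0.0006, -0.0008]), array([0.468 , 0.1221, 0.2798]))
```

View pics/scene1.png

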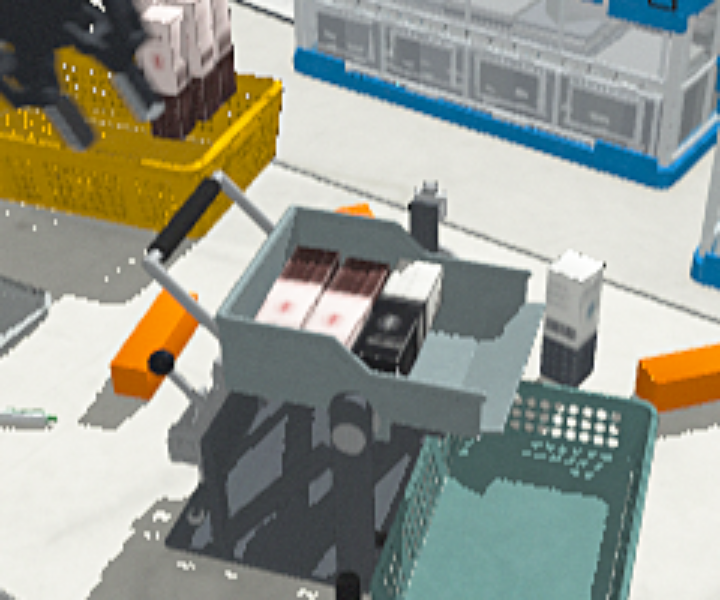

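View pics/top1.png

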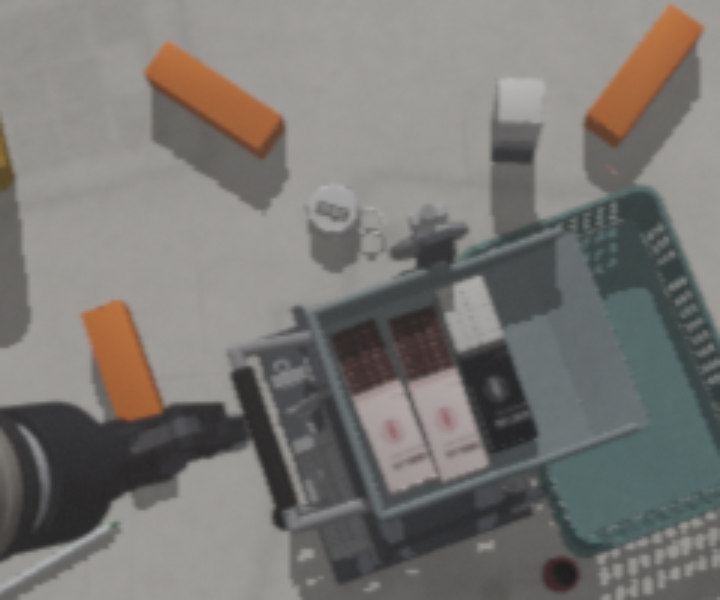

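```bash
python3 -m handwheel '[[[0.0028,-0.0086,-0.0157,0,0,0,0.055],[0.0028,-0.0086,-0.0157,0,0,0,0.055],[0.0028,-0.0086,-0.0157,0,0,0,0.055],[0.0028,-0.0086,-0.0157,0,0,0,0.055],[0.0028,-0.0086,-0.0157,0,0,0,0.055],[0,0,0,0,0,0,0.055]]]'
python3 - <<'E'
from g import *
st();print(delta((-.152,0,.233),np.radians(30),.0))
for n in("scene",):
    im,d=r.grab_frame(n); a=im[:,:,::-1].copy()
    cv2.imwrite(f"pics/{n}2.png",cv2.resize(a[120:240,210:350],None,fx=5,fy=5,interpolation=cv2.INTER_CUBIC))
E
```

```text
clock: 3.37
tcp_pos: [0.4663, 0.1216, 0.2772]
orientation: [-0.453, 2.928, -0.788]
contact_force: [-0.7, -1.1, -0.5]
grip_width: 0.0549
t 3.37 tcp [0.4663 0.1216 0.2772] grasp(stand) [-0.152  -0.002   0.2305] lean 30.07943328331021 side -0.25813785852944554 y.X -0.8653299611467358 F [-0.66   -1.1349 -0.5305] w 0.0548631790097664 q [-0.8634  0.255   0.2578  2.0586  0.501   1.0649  0.9722]
(array([0.0017, 0.0005, 0.0025]), array([ 0.0024, -0.003 ,  0.0027]), array([0.468 , 0.1221, 0.2798]))
```

View pics/scene2.png

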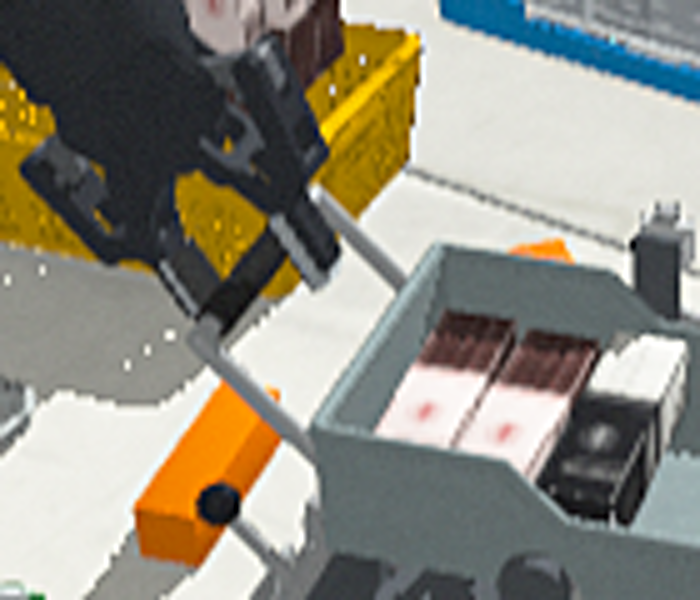

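```bash
python3 -m handwheel '[[[0,0,0.001,0,0,0,0.035],[0,0,0,0,0,0,0.025],[0,0,0,0,0,0,0.02],[0,0,0,0,0,0,0.01],[0,0,0,0,0,0,0.0],[0,0,0,0,0,0,0.0]]]' 40
python3 - <<'E'
from g import *
st()
for n in("scene",):
    im,d=r.grab_frame(n); a=im[:,:,::-1].copy()
    cv2.imwrite(f"pics/{n}3.png",cv2.resize(a[120:240,210:350],None,fx=5,fy=5,interpolation=cv2.INTER_CUBIC))
E
```

```text
clock: 3.92
tcp_pos: [0.4682, 0.1235, 0.2821]
orientation: [-0.453, 2.923, -0.784]
contact_force: [-0.9, -0.9, 8.1]
grip_width: 0.0144
t 3.92 tcp [0.4682 0.1235 0.2821] grasp(stand) [-0.1532  0.0006  0.2353] lean 30.048463464236246 side 0.10429004886583786 y.X -0.8656025712628399 F [-0.8986 -0.9321  8.121 ] w 0.014419290300515144 q [-0.8649  0.2494  0.2573  2.0521  0.5024  1.071   0.974 ]
```

View pics/scene3.png

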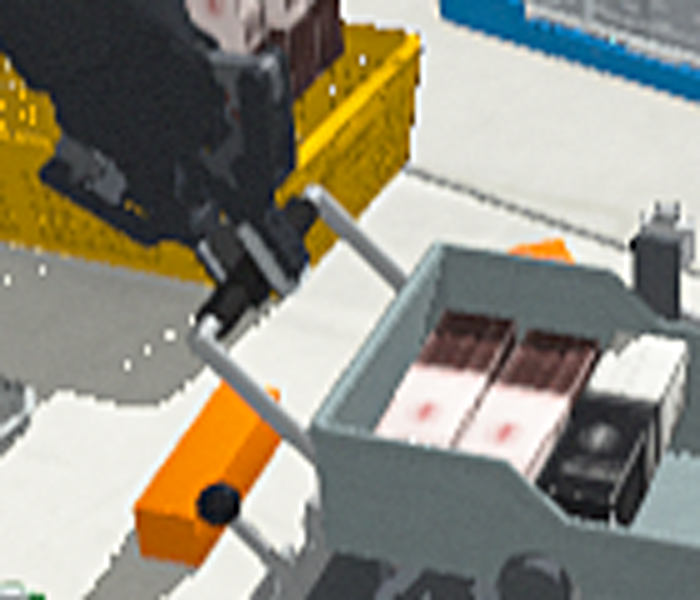

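```bash
cat > arc.py <<'E'
from g import *
import sys,json
def arc(th0_lean_start,steps,off=(0,0)):
    o=r.get_obs(); q=o["tcp_pos"]; piv=f(off[0],0,.145+off[1]); D=q-piv
    out=[];acc=0;prev=D
    for dth in steps:
        acc+=dth; n=Ro.from_rotvec(acc*Y).apply(D); s=n-prev; prev=n
        out.append([round(float(v),4) for v in s]+[round(float(v),4) for v in dth*Y])
    return out
if __name__=="__main__":
    dth=float(sys.argv[1]);n=int(sys.argv[2])
    for x in arc(0,[dth]*n): print(x)
E
python3 arc.py .045 24
```

```text
[0.0019, -0.006, 0.008, 0.0429, 0.0137, 0.0]
[0.002, -0.0064, 0.0077, 0.0429, 0.0137, 0.0]
[0.0021, -0.0067, 0.0074, 0.0429, 0.0137, 0.0]
[0.0022, -0.007, 0.007, 0.0429, 0.0137, 0.0]
[0.0023, -0.0073, 0.0067, 0.0429, 0.0137, 0.0]
[0.0024, -0.0076, 0.0064, 0.0429, 0.0137, 0.0]
[0.0025, -0.0079, 0.006, 0.0429, 0.0137, 0.0]
[0.0026, -0.0081, 0.0056, 0.0429, 0.0137, 0.0]
[0.0027, -0.0083, 0.0052, 0.0429, 0.0137, 0.0]
[0.0027, -0.0086, 0.0048, 0.0429, 0.0137, 0.0]
[0.0028, -0.0087, 0.0044, 0.0429, 0.0137, 0.0]
[0.0028, -0.0089, 0.004, 0.0429, 0.0137, 0.0]
[0.0029, -0.0091, 0.0036, 0.0429, 0.0137, 0.0]
[0.0029, -0.0092, 0.0031, 0.0429, 0.0137, 0.0]
[0.003, -0.0094, 0.0027, 0.0429, 0.0137, 0.0]
[0.003, -0.0095, 0.0023, 0.0429, 0.0137, 0.0]
[0.003, -0.0096, 0.0018, 0.0429, 0.0137, 0.0]
[0.0031, -0.0096, 0.0014, 0.0429, 0.0137, 0.0]
[0.0031, -0.0097, 0.0009, 0.0429, 0.0137, 0.0]
[0.0031, -0.0097, 0.0004, 0.0429, 0.0137, 0.0]
[0.0031, -0.0097, -0.0, 0.0429, 0.0137, 0.0]
[0.0031, -0.0097, -0.0005, 0.0429, 0.0137, 0.0]
[0.0031, -0.0097, -0.0009, 0.0429, 0.0137, 0.0]
[0.0031, -0.0096, -0.0014, 0.0429, 0.0137, 0.0]
```

```bash
python3 -m handwheel '[[[0.0019,-0.006,0.008,0.0429,0.0137,0,0],[0.002,-0.0064,0.0077,0.0429,0.0137,0,0],[0.0021,-0.0067,0.0074,0.0429,0.0137,0,0],[0.0022,-0.007,0.007,0.0429,0.0137,0,0],[0.0023,-0.0073,0.0067,0.0429,0.0137,0,0]]]' 50
python3 -c "
from g import *
st()"
```

```text
clock: 4.38
tcp_pos: [0.4787, 0.0904, 0.3183]
orientation: [-0.471, 3.024, -0.45]
contact_force: [2.7, 0.2, -2.8]
grip_width: 0.0141
t 4.38 tcp [0.4787 0.0904 0.3183] grasp(stand) [-0.1298  0.0007  0.2667] lean 16.94394508896922 side 0.18473022840931744 y.X -0.9565902227224072 F [ 2.6977  0.2289 -2.7517] w 0.014115429026467282 q [-0.7183  0.1524  0.279   2.0133  0.2933  1.0379  1.2816]
```

```bash
python3 -m handwheel '[[[0.0024,-0.0076,0.0064,0.0429,0.0137,0,0],[0.0025,-0.0079,0.006,0.0429,0.0137,0,0],[0.0026,-0.0081,0.0056,0.0429,0.0137,0,0],[0.0027,-0.0083,0.0052,0.0429,0.0137,0,0],[0.0027,-0.0086,0.0048,0.0429,0.0137,0,0],[0.0028,-0.0087,0.0044,0.0429,0.0137,0,0],[0.0028,-0.0089,0.004,0.0429,0.0137,0,0],[0.0029,-0.0091,0.0036,0.0429,0.0137,0,0]]]'
python3 -c "
from g import *
st()
im,d=r.grab_frame('scene');cv2.imwrite('pics/s4.png',cv2.resize(im[80:340,200:470,::-1],None,fx=2.2,fy=2.2))"
```

```text
clock: 5.05
tcp_pos: [0.5004, 0.023, 0.3588]
orientation: [0.483, -3.097, -0.1]
contact_force: [2.2, -0.0, -1.1]
grip_width: 0.0139
t 5.05 tcp [0.5004 0.023  0.3588] grasp(stand) [-0.0782  0.0009  0.3049] lean -3.6670807298644705 side 0.2228014781279389 y.X -0.9979523540327057 F [ 2.2217 -0.0205 -1.142 ] w 0.013949204884335731 q [-0.4635  0.1382  0.3644  1.9086 -0.1254  1.1162  1.8341]
```

View pics/s4.png

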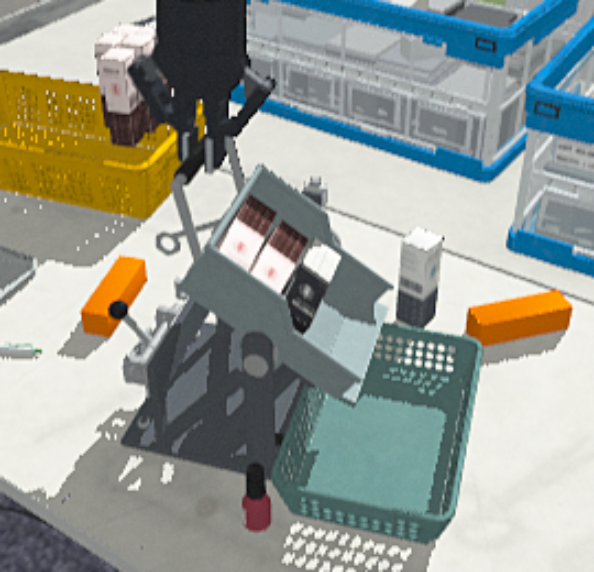

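```bash
python3 -m handwheel '[[[0.0029,-0.0092,0.0031,0.0429,0.0137,0,0],[0.003,-0.0094,0.0027,0.0429,0.0137,0,0],[0.003,-0.0095,0.0023,0.0429,0.0137,0,0],[0.003,-0.0096,0.0018,0.0429,0.0137,0,0],[0.0031,-0.0096,0.0014,0.0429,0.0137,0,0]]]'
python3 -c "
from g import *
st()
im,d=r.grab_frame('scene');cv2.imwrite('pics/s5.png',cv2.resize(im[80:340,200:470,::-1],None,fx=2.2,fy=2.2))"
```

```text
clock: 5.52
tcp_pos: [0.5157, -0.0243, 0.3702]
orientation: [0.474, -3.033, -0.442]
contact_force: [1.5, -0.1, 0.6]
grip_width: 0.0142
t 5.52 tcp [ 0.5157 -0.0243  0.3702] grasp(stand) [-0.0404  0.0011  0.3184] lean -16.53199324997154 side 0.21577111605785218 y.X -0.9586614742525821 F [ 1.5042 -0.127   0.562 ] w 0.014167028725294626 q [-0.2901  0.2155  0.4129  1.8232 -0.3675  1.262   2.1376]
```

View pics/s5.png

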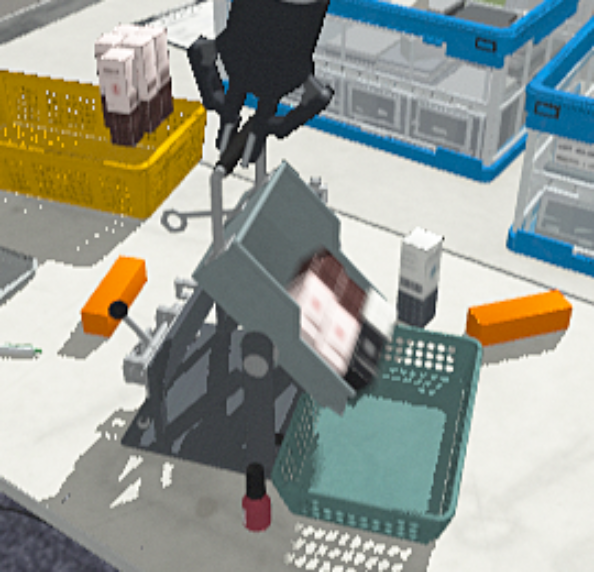

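Cartons are sliding; hold a moment, then continue to the end.

```bash
python3 -m handwheel '[[[0,0,0,0,0,0,0],[0,0,0,0,0,0,0],[0,0,0,0,0,0,0],[0,0,0,0,0,0,0],[0.0031,-0.0097,0.0009,0.0429,0.0137,0,0],[0.0031,-0.0097,0.0004,0.0429,0.0137,0,0],[0.0031,-0.0097,0,0.0429,0.0137,0,0],[0.0031,-0.0097,-0.0005,0.0429,0.0137,0,0]]]'
python3 -c "
from g import *
st()
im,d=r.grab_frame('scene');cv2.imwrite('pics/s6.png',cv2.resize(im[80:340,200:470,::-1],None,fx=2.2,fy=2.2))"
```

```text
clock: 6.23
tcp_pos: [0.5281, -0.0628, 0.371]
orientation: [0.462, -2.956, -0.707]
contact_force: [4.1, 1.7, 5.0]
grip_width: 0.0141
t 6.23 tcp [ 0.5281 -0.0628  0.371 ] grasp(stand) [-0.0089  0.0013  0.3229] lean -26.85301984912391 side 0.19013627716269896 y.X -0.8921692059934617 F [4.0572 1.6554 5.0494] w 0.014093720397380223 q [-0.1479  0.3123  0.4307  1.7467 -0.5221  1.4149  2.3259]
```

View pics/s6.png

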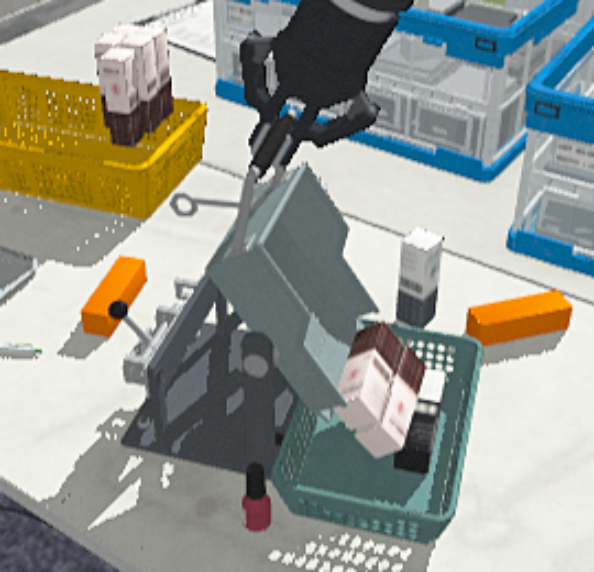

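```bash
python3 -m handwheel '[[[0.0015,-0.0048,-0.0004,0.0215,0.007,0,0],[0,0,0,0,0,0,0],[0,0,0,0,0,0,0],[0,0,0,0,0,0,0]]]'
python3 -c "
from g import *
st()
im,d=r.grab_frame('scene');cv2.imwrite('pics/s7.png',cv2.resize(im[80:340,200:470,::-1],None,fx=2.2,fy=2.2))
im,d=r.grab_frame('top');cv2.imwrite('pics/t7.png',cv2.resize(im[120:320,240:500,::-1],None,fx=3,fy=3))"
```

```text
clock: 6.62
tcp_pos: [0.5297, -0.0677, 0.3707]
orientation: [0.459, -2.946, -0.736]
contact_force: [3.9, 0.0, 7.2]
grip_width: 0.0141
t 6.62 tcp [ 0.5297 -0.0677  0.3707] grasp(stand) [-0.0048  0.0013  0.323 ] lean -28.01084566564589 side 0.19156421750240313 y.X -0.8828600601546193 F [3.8547 0.0152 7.2233] w 0.01413366419772834 q [-0.1311  0.325   0.4313  1.7371 -0.537   1.4336  2.3434]
```

View pics/s7.png

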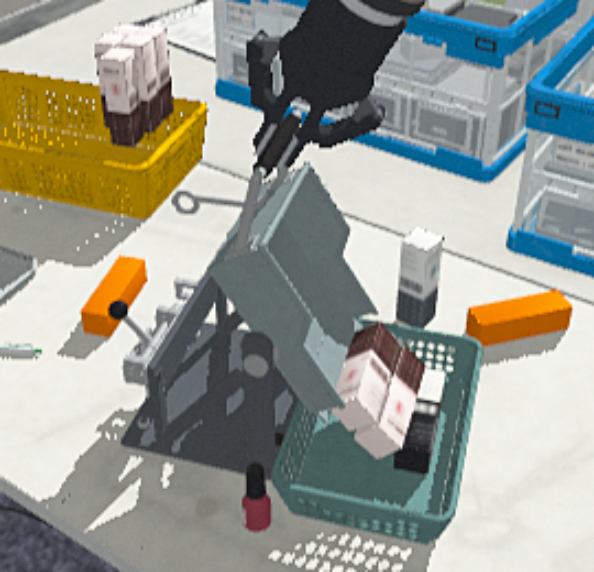

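View pics/t7.png

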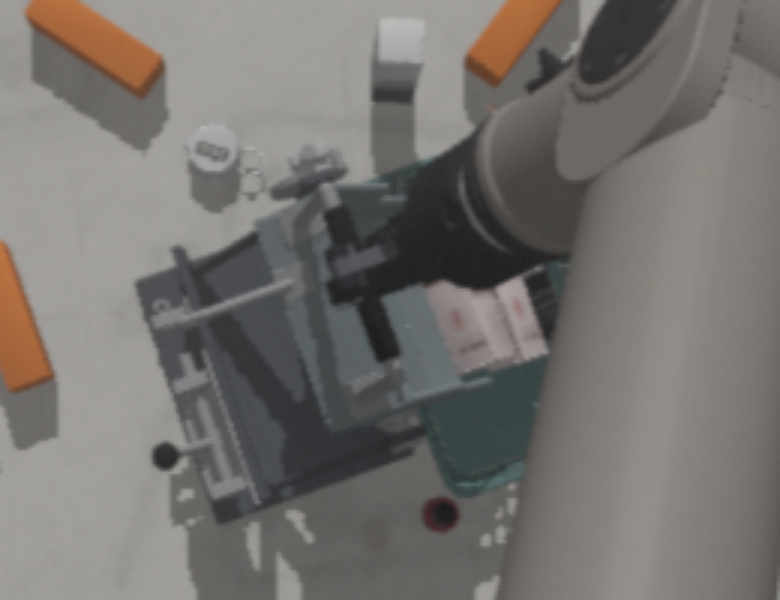

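```bash
python3 -m handwheel '[[[0.0031,-0.0096,-0.0014,0.0429,0.0137,0,0],[0.0023,-0.0074,-0.0014,0.0333,0.0106,0,0],[0,0,0,0,0,0,0],[0,0,0,0,0,0,0],[0,0,0,0,0,0,0],[0,0,0,0,0,0,0]]]'
python3 -c "
from g import *
st()
im,d=r.grab_frame('scene');cv2.imwrite('pics/s8.png',cv2.resize(im[200:340,300:450,::-1],None,fx=4,fy=4));np.save('pics/s8.npy',d)"
```

```text
clock: 7.22
tcp_pos: [0.5352, -0.0847, 0.3683]
orientation: [0.453, -2.904, -0.85]
contact_force: [4.0, -1.5, 9.4]
grip_width: 0.0141
t 7.22 tcp [ 0.5352 -0.0847  0.3683] grasp(stand) [0.0094 0.0013 0.3228] lean -32.58326421289124 side 0.21419226312283965 y.X -0.842612083291003 F [ 3.9676 -1.4779  9.4283] w 0.014106622850674773 q [-0.0696  0.375   0.4312  1.7015 -0.5921  1.5057  2.4081]
```

View pics/s8.png

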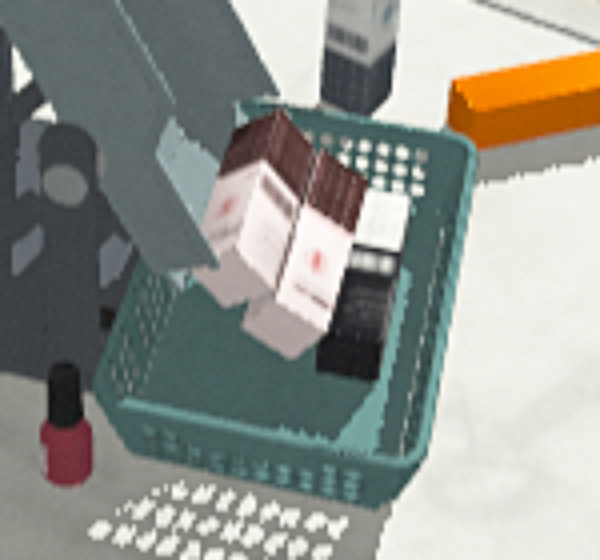

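```bash
python3 - <<'E'
from g import *
d=np.load('pics/s8.npy');W=cloud("scene",d); D=W-[p[0],p[1],0]; S=np.stack([D@X,D@Y,D[...,2]],-1)
im=cv2.imread('pics/s8.png')
for c,rw in [(210,215),(250,225),(195,275),(228,285),(265,130),(205,265),(240,300),(280,205),(320,250),(270,330),(300,345),(340,345),(350,370),(385,215),(360,300),(180,160),(185,250)]:
    u,v=300+c//4,200+rw//4; print((c,rw),S[v,u])
E
```

```text
(210, 215) [ 0.0561 -0.0188  0.0721]
(250, 225) [ 0.0828 -0.0381  0.0881]
(195, 275) [ 0.0579 -0.0592  0.0654]
(228, 285) [ 0.0777 -0.0588  0.0619]
(265, 130) [0.0734 0.0393 0.0893]
(205, 265) [ 0.0681 -0.0743  0.0889]
(240, 300) [ 0.0847 -0.0593  0.0524]
(280, 205) [ 0.093  -0.0033  0.0741]
(320, 250) [ 0.1187 -0.0153  0.059 ]
(270, 330) [ 0.1015 -0.0635  0.0404]
(300, 345) [ 0.1195 -0.0651  0.0354]
(340, 345) [ 0.1389 -0.0515  0.0272]
(350, 370) [ 0.1448 -0.0544  0.0133]
(385, 215) [0.1447 0.0477 0.0359]
(360, 300) [ 0.1441 -0.0241  0.0351]
(180, 160) [ 0.035  -0.001   0.0897]
(185, 250) [ 0.0571 -0.0737  0.0967]
```

```bash
python3 arc.py -.05 4; python3 - <<'E'
from g import *
d=np.load('pics/topx.npy') if 0 else np.load('pics/top0.npy'); W=cloud("top",d); m=[x for x in __import__('glob').glob('pics/m_top_tray_*')]; k=np.load(m[0])
D=W[k]-[p[0],p[1],0]; S=np.stack([D@X,D@Y,D[:,2]],-1); rim=S[(S[:,2]>.045)&(S[:,2]<.06)]; print(rim.min(0),rim.max(0),np.percentile(S,[1,99],axis=0))
E
```

```text
[-0.0034, 0.0107, 0.0016, -0.0476, -0.0152, -0.0]
[-0.0034, 0.0107, 0.0011, -0.0476, -0.0152, -0.0]
[-0.0034, 0.0108, 0.0005, -0.0476, -0.0152, -0.0]
[-0.0034, 0.0108, -0.0001, -0.0476, -0.0152, -0.0]
[ 0.0223 -0.1456  0.045 ] [0.1913 0.1127 0.0587] [[ 0.026  -0.1429 -0.0026]
 [ 0.1895  0.1086  0.0554]]
```

```bash
python3 -m handwheel '[[[-0.0034,0.0107,0.0016,-0.0476,-0.0152,0,0],[-0.0034,0.0107,0.0011,-0.0476,-0.0152,0,0],[-0.0034,0.0108,0.0005,-0.0476,-0.0152,0,0],[0,0,0,0,0,0,0],[0.0034,-0.0108,-0.0005,0.0476,0.0152,0,0],[0.0034,-0.0107,-0.0011,0.0476,0.0152,0,0],[0.0034,-0.0107,-0.0016,0.0476,0.0152,0,0],[0,0,0,0,0,0,0],[0,0,0,0,0,0,0]]]'
python3 -c "
from g import *
st()
im,d=r.grab_frame('scene');cv2.imwrite('pics/s9.png',cv2.resize(im[200:340,300:450,::-1],None,fx=4,fy=4));np.save('pics/s9.npy',d)"
```

```text
clock: 8.02
tcp_pos: [0.5352, -0.0856, 0.3684]
orientation: [0.451, -2.902, -0.857]
contact_force: [3.2, 2.5, 14.2]
grip_width: 0.0142
t 8.02 tcp [ 0.5352 -0.0856  0.3684] grasp(stand) [0.01   0.0012 0.3231] lean -32.85553077524613 side 0.2516469356901502 y.X -0.8400430096076447 F [ 3.2278  2.4659 14.2303] w 0.014208082815091866 q [-0.0703  0.3776  0.4365  1.7004 -0.5968  1.5105  2.4118]
```

View pics/s9.png

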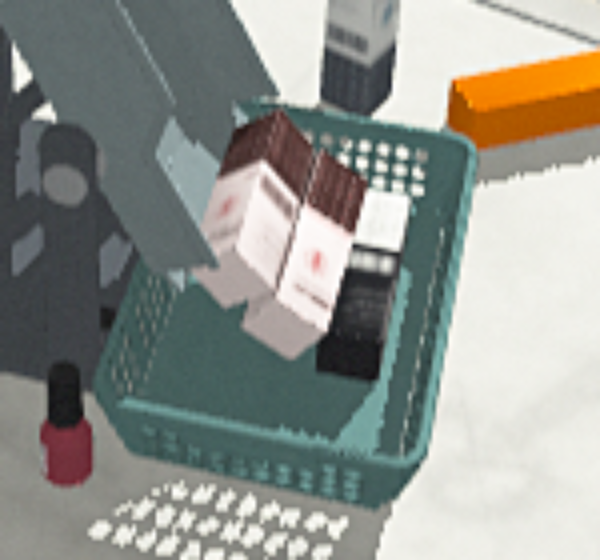

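```bash
python3 -m handwheel '[[[-0.0034,0.0107,0.0016,-0.0476,-0.0152,0,0],[-0.0034,0.0107,0.0011,-0.0476,-0.0152,0,0],[-0.0034,0.0108,0.0005,-0.0476,-0.0152,0,0],[-0.0034,0.0108,-0.0001,-0.0476,-0.0152,0,0],[0,0,0,0,0,0,0]]]'
python3 -c "
from g import *
st()
im,d=r.grab_frame('scene');cv2.imwrite('pics/s10.png',cv2.resize(im[200:340,300:450,::-1],None,fx=4,fy=4));np.save('pics/s10.npy',d)"
```

```text
clock: 8.48
tcp_pos: [0.5202, -0.0382, 0.3711]
orientation: [0.475, -2.997, -0.564]
contact_force: [1.5, 3.1, 8.8]
grip_width: 0.0142
t 8.48 tcp [ 0.5202 -0.0382  0.3711] grasp(stand) [-0.03    0.001   0.3208] lean -21.28664767813113 side 0.04381478876154668 y.X -0.931760495008119 F [1.5215 3.0778 8.7986] w 0.014203261853641286 q [-0.2381  0.2554  0.4313  1.7927 -0.4443  1.3291  2.2304]
```

View pics/s10.png

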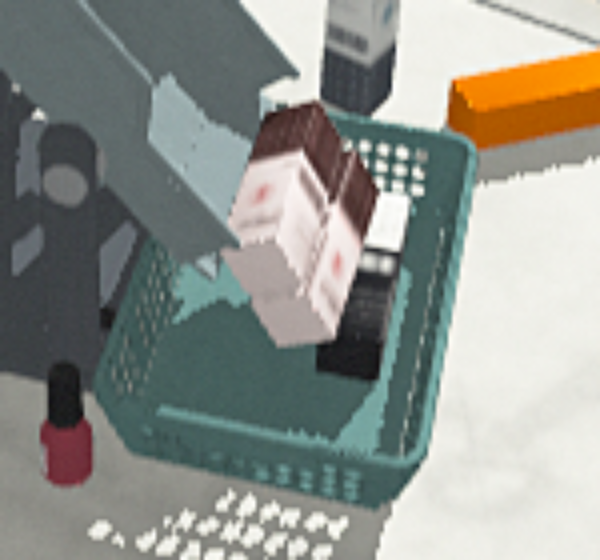

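```bash
python3 arc.py -.03 10
```

```text
[-0.0021, 0.0065, -0.0004, -0.0286, -0.0091, -0.0]
[-0.0021, 0.0064, -0.0006, -0.0286, -0.0091, -0.0]
[-0.002, 0.0064, -0.0008, -0.0286, -0.0091, -0.0]
[-0.002, 0.0064, -0.001, -0.0286, -0.0091, -0.0]
[-0.002, 0.0064, -0.0012, -0.0286, -0.0091, -0.0]
[-0.002, 0.0063, -0.0014, -0.0286, -0.0091, -0.0]
[-0.002, 0.0063, -0.0016, -0.0286, -0.0091, -0.0]
[-0.002, 0.0062, -0.0018, -0.0286, -0.0091, -0.0]
[-0.002, 0.0062, -0.002, -0.0286, -0.0091, -0.0]
[-0.002, 0.0061, -0.0022, -0.0286, -0.0091, -0.0]
```

```bash
python3 -m handwheel '[[[-0.0021,0.0065,-0.0004,-0.0286,-0.0091,0,0],[-0.0021,0.0064,-0.0006,-0.0286,-0.0091,0,0],[-0.002,0.0064,-0.0008,-0.0286,-0.0091,0,0],[0,0,0,0,0,0,0]]]'
python3 -c "
from g import *
st()
im,d=r.grab_frame('scene');cv2.imwrite('pics/s11.png',cv2.resize(im[200:340,300:450,::-1],None,fx=4,fy=4));np.save('pics/s10.npy',d)"
```

```text
clock: 8.87
tcp_pos: [0.5142, -0.0196, 0.3693]
orientation: [0.479, -3.032, -0.432]
contact_force: [-0.3, 4.3, 12.5]
grip_width: 0.0141
t 8.87 tcp [ 0.5142 -0.0196  0.3693] grasp(stand) [-0.045   0.0009  0.3174] lean -16.19884351684586 side 0.06001832857924442 y.X -0.9602909567427365 F [-0.3091  4.3241 12.5042] w 0.014086794951426874 q [-0.3104  0.2121  0.4225  1.8292 -0.3633  1.2568  2.1298]
```

View pics/s11.png

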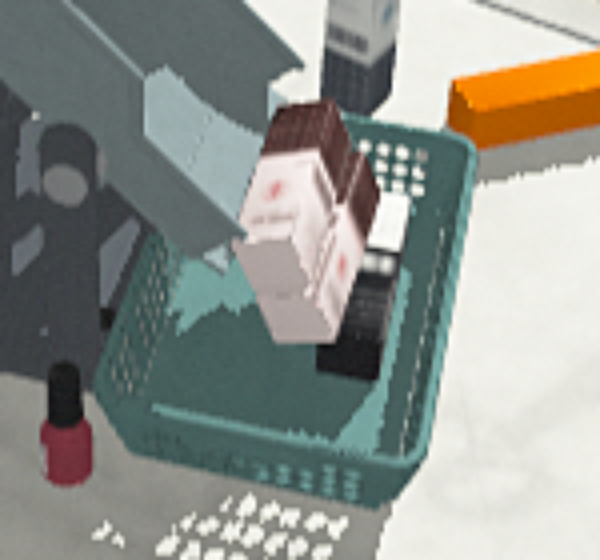

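```bash
python3 -m handwheel '[[[-0.002,0.0064,0,-0.0286,-0.0091,0,0],[-0.002,0.0064,-0.0007,-0.0286,-0.0091,0,0],[-0.002,0.0063,-0.0014,-0.0286,-0.0091,0,0],[0,0,0,0,0,0,0]]]'
python3 -c "
from g import *
st()
im,d=r.grab_frame('scene');cv2.imwrite('pics/s12.png',cv2.resize(im[200:340,300:450,::-1],None,fx=4,fy=4));np.save('pics/s10.npy',d)"
```

```text
clock: 9.25
tcp_pos: [0.5081, -0.0008, 0.3659]
orientation: [0.482, -3.061, -0.294]
contact_force: [2.3, 3.3, 5.6]
grip_width: 0.0141
t 9.25 tcp [ 0.5081 -0.0008  0.3659] grasp(stand) [-0.06    0.0009  0.3129] lean -10.964038343312197 side 0.01184240626170416 y.X -0.9817397880372369 F [2.3455 3.2936 5.5758] w 0.014122779995637524 q [-0.3835  0.1757  0.4079  1.8639 -0.27    1.192   2.0142]
```

View pics/s12.png

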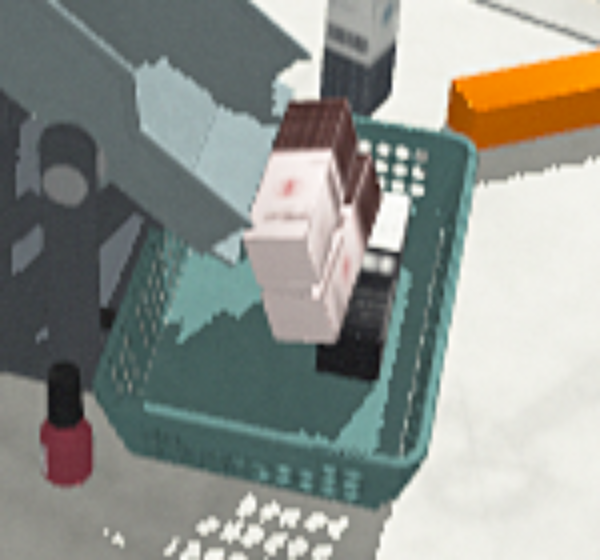

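```bash
python3 -m handwheel '[[[-0.002,0.0063,-0.0016,-0.0286,-0.0091,0,0],[-0.002,0.0062,-0.0018,-0.0286,-0.0091,0,0],[-0.002,0.0062,-0.002,-0.0286,-0.0091,0,0],[0,0,0,0,0,0,0]]]'
python3 -c "
from g import *
st()
im,d=r.grab_frame('scene');cv2.imwrite('pics/s13.png',cv2.resize(im[200:340,300:450,::-1],None,fx=4,fy=4));np.save('pics/s10.npy',d)"
```

```text
clock: 9.63
tcp_pos: [0.5021, 0.018, 0.3605]
orientation: [0.486, -3.085, -0.157]
contact_force: [1.0, 5.1, 7.0]
grip_width: 0.0141
t 9.63 tcp [0.5021 0.018  0.3605] grasp(stand) [-0.0749  0.0008  0.3067] lean -5.804231078304325 side 0.020582660035350475 y.X -0.9948664309882145 F [1.0349 5.1203 6.9607] w 0.014096647588876346 q [-0.4542  0.1481  0.3889  1.8975 -0.1704  1.1364  1.8888]
```

View pics/s13.png

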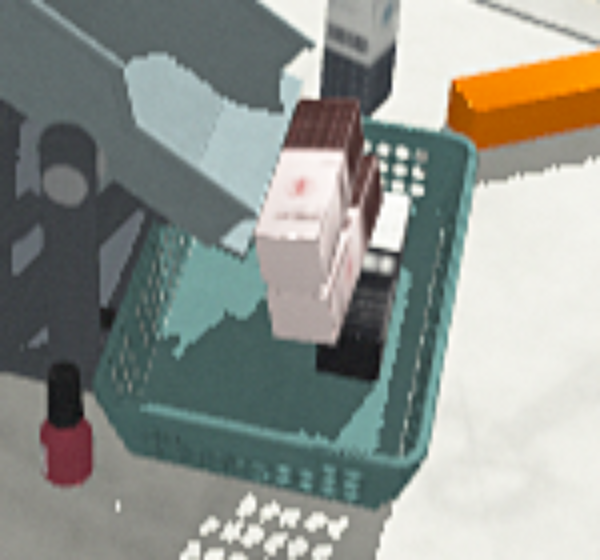

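```bash
python3 -m handwheel '[[[-0.002,0.0061,-0.0022,-0.0286,-0.0091,0,0],[-0.002,0.006,-0.0024,-0.0286,-0.0091,0,0],[-0.002,0.006,-0.0026,-0.0286,-0.0091,0,0],[0,0,0,0,0,0,0]]]'
python3 -c "
from g import *
st()
print(delta((-.152*np.cos(.536)+.088*np.sin(.536),0,.145+.152*np.sin(.536)+.088*np.cos(.536)),np.radians(30)-.536))
im,d=r.grab_frame('scene');cv2.imwrite('pics/s14.png',cv2.resize(im[200:340,300:450,::-1],None,fx=4,fy=4));np.save('pics/s10.npy',d)"
```

```text
clock: 10.02
tcp_pos: [0.4961, 0.0364, 0.3531]
orientation: [0.489, -3.102, -0.018]
contact_force: [1.2, 6.9, 6.2]
grip_width: 0.0139
t 10.02 tcp [0.4961 0.0364 0.3531] grasp(stand) [-0.0894  0.0007  0.2991] lean -0.6416820240251185 side 0.04065099742116776 y.X -0.9999294991631895 F [1.2308 6.8555 6.2119] w 0.013891539011301038 q [-0.5225  0.1307  0.3667  1.9292 -0.0653  1.0921  1.755 ]
(array([ 0.0005, -0.0037, -0.0009]), array([ 0.0009,  0.0011, -0.0039]), array([0.4966, 0.0326, 0.3523]))
```

View pics/s14.png

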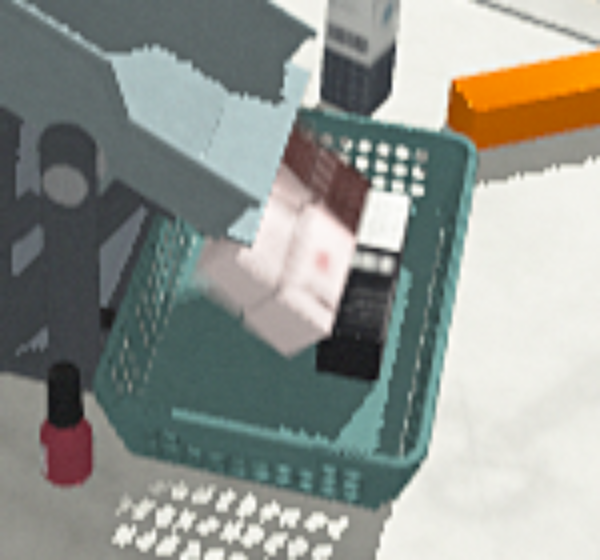

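```bash
python3 - <<'E'
from g import *
o=r.get_obs(); end=np.array([.4682,.1235,.2821]); N=18; dth=(30.05+.64)/57.2958/N
piv=f(0,0,.145); D=end-piv; prev=o["tcp_pos"]; rad=[]
for i in range(1,N+1):
    n=piv+Ro.from_rotvec((N-i)*dth*Y).apply(D); print(np.round(n-prev,4)); prev=n
print(-dth*Y)
E
```

```text
[-0.0011  0.0029 -0.0012]
[-0.0019  0.0058 -0.0028]
[-0.0018  0.0058 -0.003 ]
[-0.0018  0.0057 -0.0032]
[-0.0018  0.0056 -0.0033]
[-0.0017  0.0055 -0.0035]
[-0.0017  0.0054 -0.0037]
[-0.0017  0.0053 -0.0038]
[-0.0016  0.0052 -0.004 ]
[-0.0016  0.005  -0.0042]
[-0.0016  0.0049 -0.0043]
[-0.0015  0.0048 -0.0045]
[-0.0015  0.0047 -0.0046]
[-0.0014  0.0045 -0.0048]
[-0.0014  0.0044 -0.0049]
[-0.0014  0.0043 -0.005 ]
[-0.0013  0.0041 -0.0052]
[-0.0013  0.004  -0.0053]
[-0.0284 -0.009  -0.    ]
```

```bash
python3 -m handwheel '[[[-0.0014,0.0043,-0.0020,-0.0284,-0.009,0,0],[-0.0019,0.0058,-0.0028,-0.0284,-0.009,0,0],[-0.0018,0.0058,-0.003,-0.0284,-0.009,0,0],[-0.0018,0.0057,-0.0032,-0.0284,-0.009,0,0],[-0.0018,0.0056,-0.0033,-0.0284,-0.009,0,0],[-0.0017,0.0055,-0.0035,-0.0284,-0.009,0,0],[-0.0017,0.0054,-0.0037,-0.0284,-0.009,0,0],[-0.0017,0.0053,-0.0038,-0.0284,-0.009,0,0]]]'
python3 -c "
from g import *
st()"
python3 - <<'E'
from g import *
o=r.get_obs(); end=np.array([.4682,.1235,.2821]); z=Ro.from_rotvec(o["orientation"]).as_matrix()[:,2]; le=np.arctan2(z@X,-z[2]); N=10; dth=(np.radians(30.05)-le)/N
piv=f(0,0,.145); D=end-piv; prev=o["tcp_pos"]
for i in range(1,N+1):
    n=piv+Ro.from_rotvec((N-i)*dth*Y).apply(D); print(np.round(n-prev,4)); prev=n
print(-dth*Y)
E
```

```text
clock: 10.73
tcp_pos: [0.4825, 0.0788, 0.3282]
orientation: [-0.476, 3.049, -0.347]
contact_force: [-1.5, 7.3, 6.5]
grip_width: 0.0142
t 10.73 tcp [0.4825 0.0788 0.3282] grasp(stand) [-0.1212  0.0007  0.2756] lean 13.002921694176946 side 0.06238711558973994 y.X -0.9743577965233652 F [-1.502   7.3271  6.5375] w 0.014198978631903714 q [-0.6887  0.1368  0.3112  1.9964  0.2145  1.0404  1.3896]
[-0.0013  0.004  -0.0033]
[-0.0016  0.005  -0.0042]
[-0.0016  0.0049 -0.0043]
[-0.0015  0.0048 -0.0045]
[-0.0015  0.0047 -0.0046]
[-0.0014  0.0045 -0.0048]
[-0.0014  0.0044 -0.0049]
[-0.0014  0.0043 -0.005 ]
[-0.0013  0.0041 -0.0052]
[-0.0013  0.004  -0.0053]
[-0.0283 -0.009  -0.    ]
```

```bash
python3 -m handwheel '[[[-0.0015,0.0046,-0.0038,-0.0284,-0.009,0,0],[-0.0016,0.005,-0.0042,-0.0284,-0.009,0,0],[-0.0016,0.0049,-0.0043,-0.0284,-0.009,0,0],[-0.0015,0.0048,-0.0045,-0.0284,-0.009,0,0],[-0.0015,0.0047,-0.0046,-0.0284,-0.009,0,0],[-0.0014,0.0045,-0.0048,-0.0284,-0.009,0,0],[-0.0014,0.0044,-0.0049,-0.0284,-0.009,0,0],[-0.0014,0.0043,-0.005,-0.0284,-0.009,0,0]]]'
python3 -c "
from g import *
st();print(np.array([.4682,.1235,.2821])-r.get_obs()['tcp_pos'])"
```

```text
clock: 11.4
tcp_pos: [0.4703, 0.1165, 0.2912]
orientation: [-0.463, 2.954, -0.699]
contact_force: [-1.6, 8.6, 2.6]
grip_width: 0.014
t 11.4 tcp [0.4703 0.1165 0.2912] grasp(stand) [-0.1488  0.0005  0.2429] lean 26.628163482979375 side 0.04407991772696637 y.X -0.8939320490764715 F [-1.601   8.595   2.6253] w 0.014048500363101088 q [-0.8429  0.2207  0.2754  2.045   0.4501  1.0565  1.053 ]
[-0.0021  0.007  -0.0091]
```

```bash
python3 -m handwheel '[[[-0.0008,0.0026,-0.0033,-0.019,-0.006,0,0],[-0.0008,0.0026,-0.0033,-0.019,-0.006,0,0],[-0.0006,0.002,-0.0025,-0.019,-0.006,0,0],[0,0,0,0,0,0,0],[0,0,0,0,0,0,0]]]'
python3 -c "
from g import *
st();print(np.array([.4682,.1235,.2821])-r.get_obs()['tcp_pos'])
im,d=r.grab_frame('scene');cv2.imwrite('pics/s15.png',cv2.resize(im[120:340,210:450,::-1],None,fx=3,fy=3,interpolation=cv2.INTER_CUBIC));np.save('pics/s15.npy',d)"
```

```text
clock: 11.82
tcp_pos: [0.4681, 0.1236, 0.2824]
orientation: [-0.458, 2.924, -0.785]
contact_force: [-4.6, 9.4, 7.8]
grip_width: 0.0143
t 11.82 tcp [0.4681 0.1236 0.2824] grasp(stand) [-0.1533  0.0005  0.2356] lean 30.034593585905597 side -1.6976238757155306e-06 y.X -0.8657210314245294 F [-4.5642  9.4249  7.7765] w 0.014254792606554198 q [-0.8776  0.25    0.2726  2.0517  0.4974  1.0709  0.9829]
[ 0.0001 -0.0001 -0.0003]
```

View pics/s15.png

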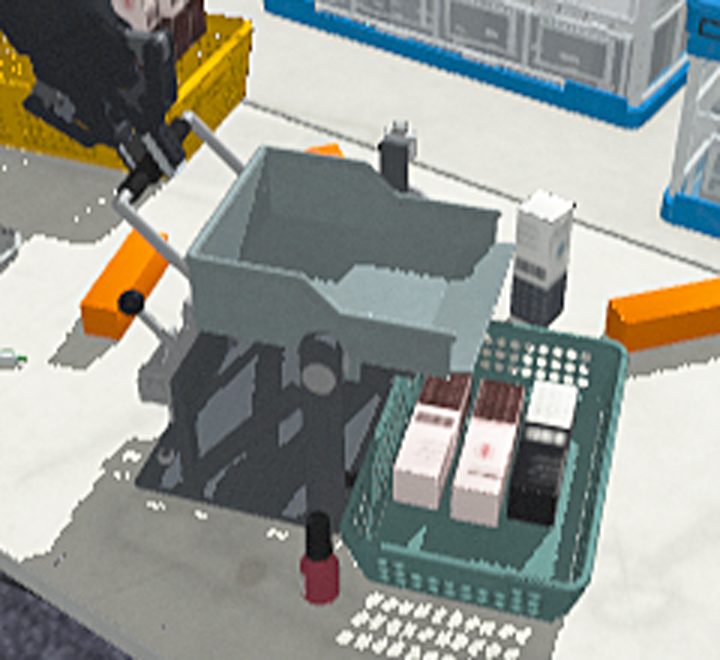

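```bash
python3 -m handwheel '[[[0,0,-0.001,0,0,0,0.02],[0,0,0,0,0,0,0.03],[0,0,0,0,0,0,0.045],[0,0,0,0,0,0,0.055],[0,0,0,0,0,0,0.055],[-0.0016,0.0051,0.0093,0,0,0,0.055],[-0.003,0.0095,0.0173,0,0,0,0.055],[-0.003,0.0095,0.0173,0,0,0,0.055],[-0.003,0.0095,0.0173,0,0,0,0.055],[-0.003,0.0095,0.0173,0,0,0,0.055]]]'
python3 - <<'E'
from g import *
st()
for n in("scene","top"):
    im,d=r.grab_frame(n); a=im[:,:,::-1]
    cv2.imwrite(f'pics/{n}16.png',a);np.save(f'pics/{n}16.npy',d)
    W0=cloud(n,np.load(f"pics/{n}0.npy")); W=cloud(n,d)
    for nm in(-.152,0,.233),(-.098,.06,.21),(-.098,-.06,.21),(-.06,-.074,.212):
        u=np.round(proj(n,f(*nm))).astype(int); w0=W0[u[1]-2:u[1]+3,u[0]-2:u[0]+3,2]; w1=W[u[1]-2:u[1]+3,u[0]-2:u[0]+3,2]; print(n,nm,np.median(w0),np.median(w1))
cv2.imwrite('pics/c16.png',np.hstack([cv2.resize(cv2.imread('pics/scene16.png')[140:260,220:340],None,fx=3.3,fy=3.3,interpolation=2),cv2.resize(cv2.imread('pics/top16.png')[180:300,260:380],None,fx=3.3,fy=3.3,interpolation=2)]))
E
```

```text
clock: 12.7
tcp_pos: [0.4541, 0.1639, 0.3604]
orientation: [-0.453, 2.925, -0.79]
contact_force: [0.4, -0.9, -0.1]
grip_width: 0.055
t 12.7 tcp [0.4541 0.1639 0.3604] grasp(stand) [-0.1958 -0.0007  0.3137] lean 30.193533808102643 side -0.14606514780836802 y.X -0.8643303191068593 F [ 0.3838 -0.9318 -0.1475] w 0.05495574056530214 q [-0.942   0.1705  0.2452  1.9438  0.4629  1.2808  0.9915]
scene (-0.152, 0, 0.233) 0.23959290986190535 0.2386239613824254
scene (-0.098, 0.06, 0.21) 0.21048822857614705 0.21083398698135472
scene (-0.098, -0.06, 0.21) 0.21039864325242408 0.2108258879773317
scene (-0.06, -0.074, 0.212) 0.2081737548319736 0.2082053072317987
top (-0.152, 0, 0.233) 0.24055177611548814 0.2406856226621222
top (-0.098, 0.06, 0.21) 0.20991956164976852 0.21003742731114983
top (-0.098, -0.06, 0.21) 0.21033249942888646 0.2105238402797334
top (-0.06, -0.074, 0.212) 0.2079501514487782 0.2087415006669294
```

View pics/c16.png

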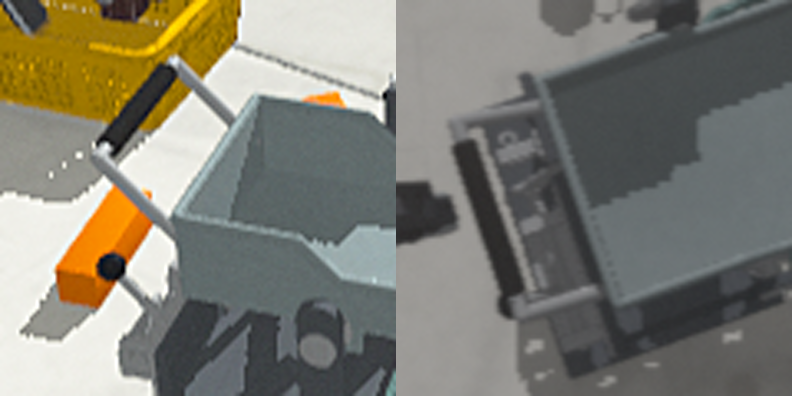

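```bash
python3 - <<'E'
from g import *
from scipy.optimize import least_squares
for tp in((295,271.7),(293.6,272.4)):
    s=least_squares(lambda x:np.r_[proj("top",x)-tp,proj("scene",x)-(253.7,220.5)],[.42,.09,.135]); print("tri",s.x,loc(s.x),s.fun)
d=np.load('pics/scene16.npy');W=cloud("scene",d);im=cv2.imread('pics/scene16.png').max(2)
k=(im<45)&(d>0); m=np.zeros_like(k); m[212:229,245:262]=1; P=W[k&m]; P=P[P[:,2]>.11]
s=least_squares(lambda c:np.linalg.norm(P-c,axis=1)-.010,P.mean(0)-[0,0,.005],loss="soft_l1",f_scale=.001); print(len(P),s.x,loc(s.x),np.abs(s.fun).mean())
print("expected",f(-.161,-.055,.135))
E
```

```text
tri [0.4289 0.092  0.1353] [-0.1622 -0.0464  0.1353] [ 0.2364 -0.2597 -0.3624  0.0377]
tri [0.4286 0.0941 0.1343] [-0.1643 -0.0461  0.1343] [ 0.7088 -0.7797 -1.0882  0.1127]
43 [0.4282 0.0919 0.1348] [-0.1622 -0.0471  0.1348] 0.0011032781618959936
expected [0.4211 0.0883 0.135 ]
```

```bash
cat > kd.py <<'E'
from g import *
def kdelta(g,a,back=0.):
    o=r.get_obs(); z=np.sin(a)*X-np.cos(a)*Z; y=Y; x=np.cross(y,z)
    t=f(*g)-z*(.054+back); Rg=Ro.from_matrix(np.stack([x,y,z],1))
    return t-o["tcp_pos"],(Rg*Ro.from_rotvec(o["orientation"]).inv()).as_rotvec(),t
E
python3 - <<'E'
from kd import *
d,w,t=kdelta((-.162,-.047,.135),np.radians(42),.12); print(d,w,np.linalg.norm(w),t,"via -x 80mm",-.08*X, "rest",d+.08*X)
E
```

```text
[-0.062   0.0367 -0.0976] [ 0.1265 -0.9284 -1.273 ] 1.5806265354597908 [0.393  0.2026 0.2643] via -x 80mm [-0.0243  0.0762 -0.    ] rest [-0.0376 -0.0395 -0.0976]
```

```bash
python3 -m handwheel '[[[-0.003,0.0095,0,0.0079,-0.058,-0.0796,0.055],[-0.003,0.0095,0,0.0079,-0.058,-0.0796,0.055],[-0.003,0.0095,0,0.0079,-0.058,-0.0796,0.055],[-0.003,0.0095,0,0.0079,-0.058,-0.0796,0.055],[-0.003,0.0095,0,0.0079,-0.058,-0.0796,0.055],[-0.003,0.0095,0,0.0079,-0.058,-0.0796,0.055],[-0.003,0.0095,0,0.0079,-0.058,-0.0796,0.055],[-0.003,0.0095,0,0.0079,-0.058,-0.0796,0.055]]]'
python3 - <<'E'
from kd import *
st(); print(kdelta((-.162,-.047,.135),np.radians(42),.12))
E
```

```text
clock: 13.47
tcp_pos: [0.4302, 0.2395, 0.3589]
orientation: [0.626, 2.617, -0.72]
contact_force: [-0.8, -0.4, -0.2]
grip_width: 0.0549
t 13.47 tcp [0.4302 0.2395 0.3589] grasp(stand) [-0.2705  0.0017  0.3153] lean 36.05840545943261 side 2.196978139845987 y.X -0.5847071577013155 F [-0.8069 -0.3941 -0.2366] w 0.05492013389795216 q [-1.1293  0.2387  0.2634  1.9015  0.4974  1.3618  0.0446]
(array([-0.0372, -0.0369, -0.0946]), array([ 0.0612, -0.4666, -0.6291]), array([0.393 , 0.2026, 0.2643]))
```

```bash
python3 -m handwheel '[[[-0.0047,-0.0046,-0.0118,0.0077,-0.0583,-0.0786,0.055],[-0.0047,-0.0046,-0.0118,0.0077,-0.0583,-0.0786,0.055],[-0.0047,-0.0046,-0.0118,0.0077,-0.0583,-0.0786,0.055],[-0.0047,-0.0046,-0.0118,0.0077,-0.0583,-0.0786,0.055],[-0.0047,-0.0046,-0.0118,0.0077,-0.0583,-0.0786,0.055],[-0.0047,-0.0046,-0.0118,0.0077,-0.0583,-0.0786,0.055],[-0.0047,-0.0046,-0.0118,0.0077,-0.0583,-0.0786,0.055],[-0.0047,-0.0046,-0.0118,0.0077,-0.0583,-0.0786,0.055],[0,0,0,0,0,0,0.055]]]'
python3 - <<'E'
from kd import *
st(); print(kdelta((-.162,-.047,.135),np.radians(42),.12));print(kdelta((-.162,-.047,.135),np.radians(42),0))
for n in("scene","top"):
    im,d=r.grab_frame(n);cv2.imwrite(f'pics/{n}17.png',im[:,:,::-1]);np.save(f'pics/{n}17.npy',d)
cv2.imwrite('pics/c17.png',np.hstack([cv2.resize(cv2.imread('pics/scene17.png')[130:260,190:320],None,fx=3,fy=3,interpolation=2),cv2.resize(cv2.imread('pics/top17.png')[180:310,220:350],None,fx=3,fy=3,interpolation=2)]))
E
```

```text
clock: 14.22
tcp_pos: [0.3914, 0.2012, 0.2631]
orientation: [1.465, 2.013, -0.57]
contact_force: [-0.7, -0.2, -0.5]
grip_width: 0.055
t 14.22 tcp [0.3914 0.2012 0.2631] grasp(stand) [-0.2414 -0.0491  0.2231] lean 42.18562712500873 side -0.096180665367102 y.X -0.001964478161759684 F [-0.7277 -0.2156 -0.5392] w 0.05495535089589888 q [-1.2372  0.3409  0.3526  2.0903  0.5195  1.219  -0.8717]
(array([0.0017, 0.0014, 0.0012]), array([ 0.0043, -0.0029, -0.002 ]), array([0.393 , 0.2026, 0.2643]))
(array([ 0.0261, -0.0751, -0.088 ]), array([ 0.0043, -0.0029, -0.002 ]), array([0.4174, 0.1261, 0.1751]))
```

View pics/c17.png

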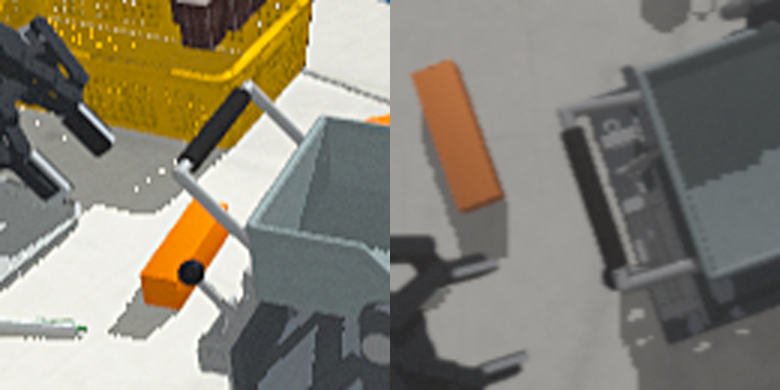

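```bash
python3 -m handwheel '[[[0.0043,-0.0125,-0.0147,0.0007,-0.0005,-0.0003,0.055],[0.0043,-0.0125,-0.0147,0.0007,-0.0005,-0.0003,0.055],[0.0043,-0.0125,-0.0147,0.0007,-0.0005,-0.0003,0.055],[0.0043,-0.0125,-0.0147,0.0007,-0.0005,-0.0003,0.055],[0.0043,-0.0125,-0.0147,0.0007,-0.0005,-0.0003,0.055],[0.0043,-0.0125,-0.0147,0.0007,-0.0005,-0.0003,0.055],[0,0,0,0,0,0,0.055]]]'
python3 - <<'E'
from kd import *
st(); print(kdelta((-.162,-.047,.135),np.radians(42),0))
for n in("scene","top"):
    im,d=r.grab_frame(n);cv2.imwrite(f'pics/{n}18.png',im[:,:,::-1]);np.save(f'pics/{n}18.npy',d)
cv2.imwrite('pics/c18.png',np.hstack([cv2.resize(cv2.imread('pics/scene18.png')[150:250,200:300],None,fx=4,fy=4,interpolation=2),cv2.resize(cv2.imread('pics/top18.png')[210:310,250:350],None,fx=4,fy=4,interpolation=2)]))
E
```

```text
clock: 14.9
tcp_pos: [0.4186, 0.1254, 0.1764]
orientation: [1.468, 2.015, -0.564]
contact_force: [-0.9, -1.0, -0.2]
grip_width: 0.055
t 14.9 tcp [0.4186 0.1254 0.1764] grasp(stand) [-0.1611 -0.046   0.1362] lean 41.916976226153515 side 0.03929120158420636 y.X -0.002197135160015044 F [-0.87   -1.0339 -0.248 ] w 0.05501885280753186 q [-1.1204  0.4693  0.3941  2.212   0.6144  0.9284 -0.9086]
(array([-0.0012,  0.0006, -0.0012]), array([-0.0011, -0.0014, -0.0022]), array([0.4174, 0.1261, 0.1751]))
```

View pics/c18.png

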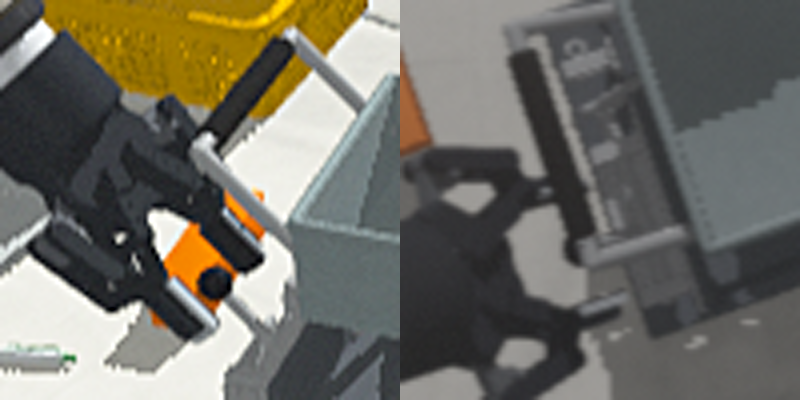

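Knob (scene crop ~(215,283)) sits between the pads. Close.

```bash
python3 -m handwheel '[[[0,0,0,0,0,0,0.04],[0,0,0,0,0,0,0.03],[0,0,0,0,0,0,0.015],[0,0,0,0,0,0,0.01],[0,0,0,0,0,0,0.01]]]' 25
python3 - <<'E'
from kd import *
st(); print(.04*Y)
for n in("scene",):
    im,d=r.grab_frame(n);cv2.imwrite(f'pics/{n}19.png',im[:,:,::-1])
cv2.imwrite('pics/c19.png',cv2.resize(cv2.imread('pics/scene19.png')[150:270,200:300],None,fx=5,fy=5,interpolation=2))
E
```

```text
clock: 15.42
tcp_pos: [0.4189, 0.1295, 0.1776]
orientation: [1.468, 2.016, -0.555]
contact_force: [-1.0, 4.8, 6.7]
grip_width: 0.018
t 15.42 tcp [0.4189 0.1295 0.1776] grasp(stand) [-0.165  -0.0442  0.1373] lean 41.722424831188555 side 0.3672532138358668 y.X -0.005297773740562437 F [-1.0492  4.8127  6.6966] w 0.017965009353639434 q [-1.1244  0.4662  0.3917  2.2087  0.6134  0.9304 -0.911 ]
[0.0381 0.0122 0.    ]
```

View pics/c19.png

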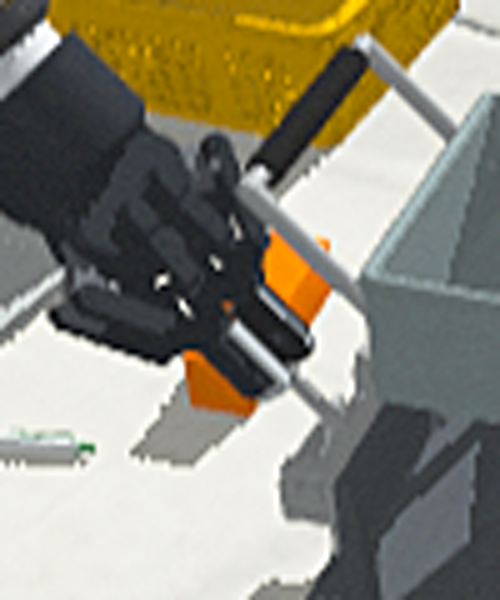

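```bash
python3 -m handwheel '[[[0.0048,0.0015,0,0,0,0,0.01],[0.0048,0.0015,0,0,0,0,0.01],[0.0048,0.0015,0,0,0,0,0.01],[0.0048,0.0015,0,0,0,0,0.01],[0.0048,0.0015,0,0,0,0,0.01],[0.0048,0.0015,0,0,0,0,0.01]]]'
python3 -c "
from kd import *
st()"
```

```text
clock: 15.97
tcp_pos: [0.4478, 0.1389, 0.1775]
orientation: [1.467, 2.017, -0.555]
contact_force: [-7.1, 5.2, 8.6]
grip_width: 0.0179
t 15.97 tcp [0.4478 0.1389 0.1775] grasp(stand) [-0.1652 -0.0138  0.1372] lean 41.709159132703796 side 0.36646181996653115 y.X -0.005485555014974813 F [-7.1185  5.1591  8.6492] w 0.017862318692977074 q [-1.0915  0.5006  0.394   2.1444  0.6053  0.9377 -0.8659]
```

```bash
python3 -m handwheel '[[[0.0048,0.0015,0,0,0,0,0.01],[0.0048,0.0015,0,0,0,0,0.01],[0.0019,0.0006,0,0,0,0,0.01],[0,0,0,0,0,0,0.01]]]'
python3 -c "
from kd import *
st()
for n in('scene','top'):
    im,d=r.grab_frame(n);cv2.imwrite(f'pics/{n}20.png',im[:,:,::-1])
cv2.imwrite('pics/c20.png',np.hstack([cv2.resize(cv2.imread('pics/scene20.png')[150:270,210:310],None,fx=4,fy=4,interpolation=2),cv2.resize(cv2.imread('pics/top20.png')[200:320,250:350],None,fx=4,fy=4,interpolation=2)]))
"
```

```text
clock: 16.3
tcp_pos: [0.4519, 0.1385, 0.1761]
orientation: [1.473, 2.015, -0.577]
contact_force: [-31.2, 5.1, 16.7]
grip_width: 0.018
t 16.3 tcp [0.4519 0.1385 0.1761] grasp(stand) [-0.1634 -0.0109  0.1359] lean 41.998268956369174 side -0.6215674188568315 y.X 0.004616944577906386 F [-31.1544   5.1274  16.7162] w 0.01796307159480116 q [-1.0796  0.5139  0.3918  2.128   0.5929  0.9505 -0.8487]
```

View pics/c20.png

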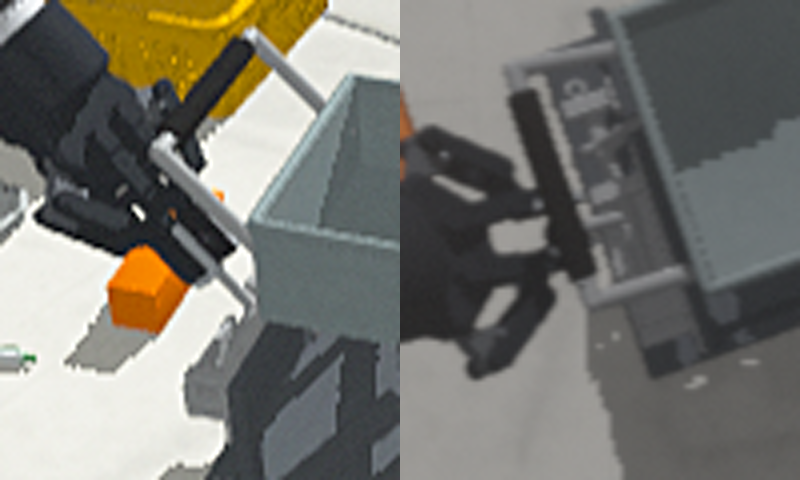

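```bash
python3 - <<'E'
from g import *
def rayz(n,u,z):
    c,fl=cal(n); d=c["R"].T@np.array([(u[0]-c["cx"])/fl,(u[1]-c["cy"])/fl,1]); o=-c["R"].T@c["t"]; return o+d*(z-o[2])/d[2]
for n,u,z in[("top",(303.6,202.7),.212),("top",(327,271.5),.212),("scene",(297.3,170),.212),("scene",(273.3,206.7),.212)]: print(n,u,loc(rayz(n,u,z)))
# rim points by depth, rear wall top z>.205 at x~-.098
for n in("top","scene"):
    d=np.load(f"pics/{n}16.npy"); W=cloud(n,d); D=W-[p[0],p[1],0]; S=np.stack([D@X,D@Y,D[...,2]],-1)
    k=(S[...,2]>.207)&(S[...,2]<.216)&(np.abs(S[...,0]+.05)<.035)&(np.abs(S[...,1])<.1)
    y=S[k][:,1]; print(n,"side rims y",np.percentile(y[y<0],[2,50,98]),np.percentile(y[y>0],[2,50,98]),(y<0).sum(),(y>0).sum())
    k=(S[...,2]>.224)&(S[...,2]<.25)&(S[...,0]<-.13)&(S[...,0]>-.17)&(np.abs(S[...,1])<.1); y=S[k][:,1]; print("bar+arms y",np.percentile(y,[1,99]),y.min(),y.max())
    k=(S[...,2]>.18)&(S[...,2]<.222)&(S[...,0]<-.105)&(S[...,0]>-.14)&(np.abs(S[...,1])<.1); y=S[k][:,1]; print("arms",np.median(y[y<0]),np.median(y[y>0]))
E
```

```text
top (303.6, 202.7) [-0.0972  0.0734  0.212 ]
top (327, 271.5) [-0.0979 -0.0715  0.212 ]
scene (297.3, 170) [-0.0955  0.0631  0.212 ]
scene (273.3, 206.7) [-0.0933 -0.0788  0.212 ]
top side rims y [-0.0746 -0.0716 -0.068 ] [0.0694 0.0721 0.0761] 115 109
bar+arms y [-0.0635  0.0629] -0.06458212067541312 0.0647897386028722
arms -0.060076449744966856 0.059386095407098057
scene side rims y [-0.0778 -0.0748 -0.0704] [0.0662 0.0689 0.0731] 104 77
bar+arms y [-0.0671  0.0597] -0.06805286256875513 0.06301625606965879
arms -0.06408593828522205 0.05564260316329756
```

```bash
python3 - <<'E'
import cv2,numpy as np
a=cv2.imread('pics/scene20.png')[190:270,230:310];b=cv2.imread('pics/scene16.png')[190:270,230:310]
cv2.imwrite('pics/cmp.png',np.hstack([cv2.resize(x,None,fx=5,fy=5,interpolation=2) for x in(b,a)]))
E
```

```text
(no output)
```

View pics/cmp.png

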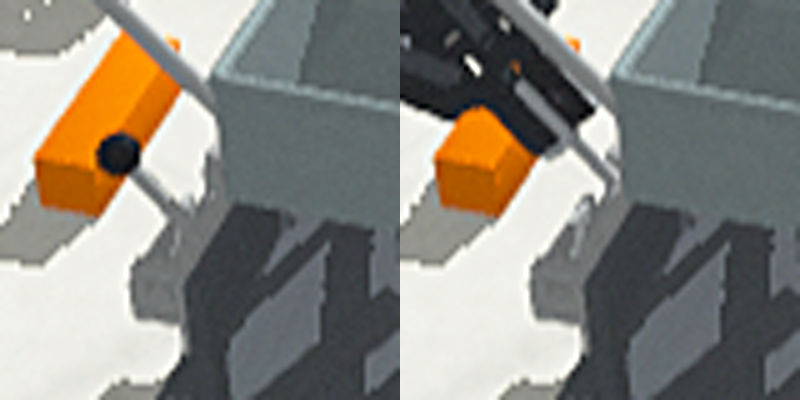

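```bash
python3 - <<'E'
from g import *
ph=np.radians(np.arange(50,-26,-5)); P=np.stack([-.052*np.cos(ph),.052*np.sin(ph)],1)
for d in np.diff(P,axis=0): print(np.round(d[0]*X+d[1]*Z,4))
E
python3 -m handwheel '[[[-0.004,-0.0012,0,0,0,0,0.01],[0,0,0,0,0,0,0.01]]]'
python3 -c "
from g import *
st()"
```

```text
[-0.001   0.0032 -0.0031]
[-0.0009  0.0029 -0.0033]
[-0.0008  0.0026 -0.0036]
[-0.0007  0.0023 -0.0038]
[-0.0006  0.002  -0.004 ]
[-0.0005  0.0017 -0.0042]
[-0.0004  0.0013 -0.0043]
[-0.0003  0.0009 -0.0044]
[-0.0002  0.0006 -0.0045]
[-0.0001  0.0002 -0.0045]
[ 0.0001 -0.0002 -0.0045]
[ 0.0002 -0.0006 -0.0045]
[ 0.0003 -0.0009 -0.0044]
[ 0.0004 -0.0013 -0.0043]
[ 0.0005 -0.0017 -0.0042]
clock: 16.57
tcp_pos: [0.4504, 0.1381, 0.1764]
orientation: [1.47, 2.016, -0.569]
contact_force: [-17.6, 2.6, 8.3]
grip_width: 0.0179
t 16.57 tcp [0.4504 0.1381 0.1764] grasp(stand) [-0.1636 -0.0122  0.1362] lean 41.904189122371974 side -0.2224569865935925 y.X 2.651317324693376e-05 F [-17.5883   2.6313   8.3474] w 0.017871954016197084 q [-1.084   0.5091  0.3931  2.1353  0.5987  0.9442 -0.8552]
```

```bash
python3 -m handwheel '[[[-0.001,0.0032,-0.0031,0,0,0,0.01],[-0.0009,0.0029,-0.0033,0,0,0,0.01],[-0.0008,0.0026,-0.0036,0,0,0,0.01],[0,0,0,0,0,0,0.01]]]'
python3 -c "
from g import *
st()"
```

```text
clock: 16.9
tcp_pos: [0.4476, 0.146, 0.1658]
orientation: [1.47, 2.014, -0.572]
contact_force: [-15.3, 0.5, 4.3]
grip_width: 0.018
t 16.9 tcp [0.4476 0.146  0.1658] grasp(stand) [-0.1718 -0.0125  0.1257] lean 41.998138351710864 side -0.3212507413198602 y.X 0.0012010865345471896 F [-15.3125   0.5197   4.2507] w 0.01795055975394913 q [-1.0916  0.5332  0.385   2.1314  0.5902  0.9356 -0.8727]
```

```bash
python3 -m handwheel '[[[-0.0007,0.0023,-0.0038,0,0,0,0.01],[-0.0006,0.002,-0.004,0,0,0,0.01],[-0.0005,0.0017,-0.0042,0,0,0,0.01],[-0.0004,0.0013,-0.0043,0,0,0,0.01],[-0.0003,0.0009,-0.0044,0,0,0,0.01],[-0.0002,0.0006,-0.0045,0,0,0,0.01],[0,0,0,0,0,0,0.01]]]'
python3 -c "
from g import *
st()
im,d=r.grab_frame('scene');cv2.imwrite('pics/s21.png',cv2.resize(im[160:270,200:310,::-1],None,fx=5,fy=5,interpolation=2))"
```

```text
clock: 17.48
tcp_pos: [0.4449, 0.1542, 0.1404]
orientation: [1.47, 2.014, -0.572]
contact_force: [-14.5, -1.9, 1.1]
grip_width: 0.0179
t 17.48 tcp [0.4449 0.1542 0.1404] grasp(stand) [-0.1804 -0.0127  0.1003] lean 42.02570303167623 side -0.34121130454577603 y.X 0.0015162449791391306 F [-14.5191  -1.9304   1.0589] w 0.017891001994417205 q [-1.0962  0.5868  0.3734  2.1302  0.5844  0.8973 -0.9076]
```

View pics/s21.png

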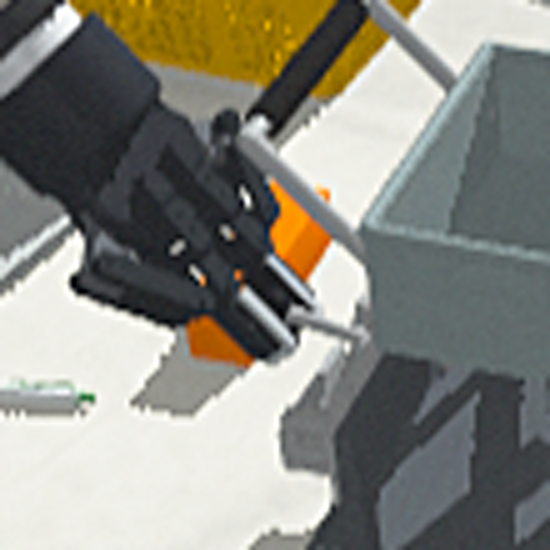

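Handle is turning with the knob. Continue to the bottom.

```bash
python3 -m handwheel '[[[-0.0001,0.0002,-0.0045,0,0,0,0.01],[0.0001,-0.0002,-0.0045,0,0,0,0.01],[0.0002,-0.0006,-0.0045,0,0,0,0.01],[0.0003,-0.0009,-0.0044,0,0,0,0.01],[0.0004,-0.0013,-0.0043,0,0,0,0.01],[0.0005,-0.0017,-0.0042,0,0,0,0.01],[0,0,0,0,0,0,0.01]]]'
python3 -c "
from g import *
st()
im,d=r.grab_frame('scene');cv2.imwrite('pics/s22.png',cv2.resize(im[160:270,200:310,::-1],None,fx=5,fy=5,interpolation=2))"
```

```text
clock: 18.12
tcp_pos: [0.4462, 0.1499, 0.1139]
orientation: [1.47, 2.015, -0.571]
contact_force: [-14.7, -0.9, -0.4]
grip_width: 0.0182
t 18.12 tcp [0.4462 0.1499 0.1139] grasp(stand) [-0.176  -0.0126  0.0738] lean 41.97788897497228 side -0.30166986677924423 y.X 0.0007831760949298709 F [-14.6854  -0.9155  -0.3877] w 0.018171490356321818 q [-1.0862  0.6403  0.3713  2.1378  0.5949  0.8396 -0.9369]
```

View pics/s22.png

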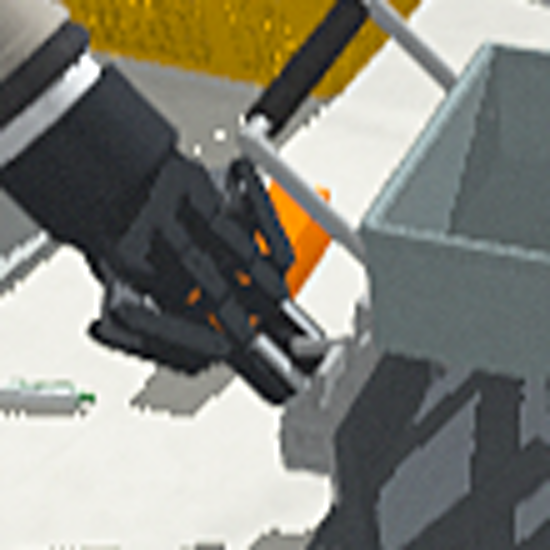

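```bash
python3 -m handwheel '[[[0.0004,-0.0012,-0.003,0,0,0,0.01],[0.0004,-0.0012,-0.003,0,0,0,0.01],[0,0,0,0,0,0,0.01]]]'
python3 -c "
from g import *
st()"
```

```text
clock: 18.42
tcp_pos: [0.447, 0.1472, 0.1082]
orientation: [1.47, 2.014, -0.572]
contact_force: [-14.8, -1.6, -0.5]
grip_width: 0.0181
t 18.42 tcp [0.447  0.1472 0.1082] grasp(stand) [-0.1732 -0.0127  0.0681] lean 41.99920996088772 side -0.3209266848381683 y.X 0.0013401065547794717 F [-14.8019  -1.6345  -0.4833] w 0.0181196011929777 q [-1.0823  0.6522  0.3724  2.1404  0.5992  0.8256 -0.943 ]
```

```bash
python3 -m handwheel '[[[0.0004,-0.0014,-0.003,0,0,0,0.01],[0.0004,-0.0014,-0.003,0,0,0,0.01],[0,0,0,0,0,0,0.01]]]'
python3 -c "
from g import *
st()
im,d=r.grab_frame('scene');cv2.imwrite('pics/s23.png',cv2.resize(im[190:270,220:300,::-1],None,fx=7,fy=7,interpolation=2))"
```

```text
clock: 18.67
tcp_pos: [0.448, 0.1443, 0.1027]
orientation: [1.47, 2.013, -0.572]
contact_force: [-15.8, -0.3, 6.3]
grip_width: 0.0178
t 18.67 tcp [0.448  0.1443 0.1027] grasp(stand) [-0.1701 -0.0127  0.0626] lean 42.05687402911853 side -0.31985948841324857 y.X 0.0015575394748639543 F [-15.8333  -0.2733   6.3267] w 0.017812329498999465 q [-1.0785  0.6639  0.3739  2.1428  0.6044  0.8118 -0.9493]
```

View pics/s23.png

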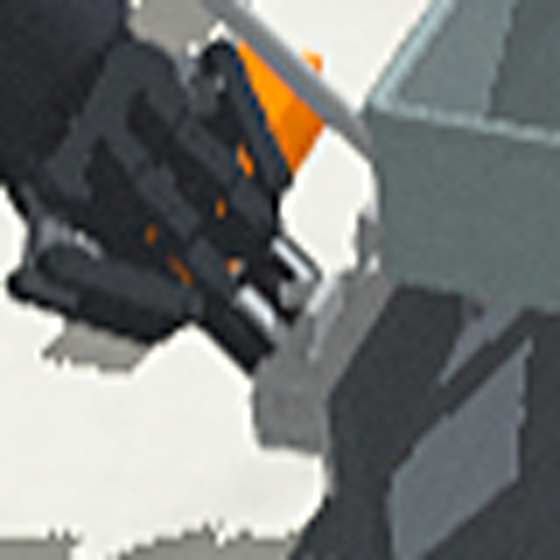

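```bash
python3 -m handwheel '[[[0.0004,-0.0014,-0.003,0,0,0,0.01],[0.0016,-0.001,-0.002,0,0,0,0.01],[0,0,0,0,0,0,0.01]]]'
python3 -c "
from g import *
st()"
```

```text
clock: 18.97
tcp_pos: [0.4493, 0.1423, 0.0984]
orientation: [1.47, 2.013, -0.573]
contact_force: [-24.2, 5.5, 19.4]
grip_width: 0.0181
t 18.97 tcp [0.4493 0.1423 0.0984] grasp(stand) [-0.1677 -0.012   0.0584] lean 42.096045145617 side -0.37013112528524683 y.X 0.0022510168578909447 F [-24.189    5.5164  19.4237] w 0.018103833123865567 q [-1.0741  0.6737  0.3744  2.1426  0.6076  0.8025 -0.9525]
```

```bash
python3 -m handwheel '[[[-0.002,0.0005,0.0025,0,0,0,0.01],[0,0,0,0,0,0,0.02],[0,0,0,0,0,0,0.035],[0,0,0,0,0,0,0.05],[0,0,0,0,0,0,0.05],[0,0,0,0,0,0,0.05]]]'
python3 - <<'E'
from g import *
st()
z=Ro.from_rotvec(r.get_obs()["orientation"]).as_matrix()[:,2]; print(-.15*z)
E
```

```text
clock: 19.47
tcp_pos: [0.453, 0.1459, 0.1011]
orientation: [1.468, 2.015, -0.556]
contact_force: [0.2, -0.1, 0.1]
grip_width: 0.0499
t 19.47 tcp [0.453  0.1459 0.1011] grasp(stand) [-0.1703 -0.0068  0.0608] lean 41.766361552794 side 0.30394976338668594 y.X -0.0041087725870336276 F [ 0.1981 -0.1187  0.1248] w 0.04992329599352635 q [-1.0763  0.6678  0.3767  2.1384  0.6117  0.7994 -0.9525]
[-0.0311  0.0949  0.1119]
```

```bash
python3 -m handwheel '[[[-0.0021,0.0063,0.0075,0,0,0,0.05],[-0.0021,0.0063,0.0075,0,0,0,0.05],[-0.0045,0.0137,0.016,0,0,0,0.05],[-0.0045,0.0137,0.016,0,0,0,0.05],[-0.0045,0.0137,0.016,0,0,0,0.05],[-0.0045,0.0137,0.016,0,0,0,0.05],[-0.0045,0.0137,0.016,0,0,0,0.05],[-0.0045,0.0137,0.016,0,0,0,0.05],[-0.0045,0.0137,0.016,0,0,0,0.05]]]'
python3 - <<'E'
from g import *
st()
for n in("scene","top"):
    im,d=r.grab_frame(n);cv2.imwrite(f'pics/{n}24.png',im[:,:,::-1]);np.save(f'pics/{n}24.npy',d)
cv2.imwrite('pics/c24.png',np.hstack([cv2.resize(cv2.imread('pics/scene24.png')[180:270,220:310],None,fx=4.4,fy=4.4,interpolation=2),cv2.resize(cv2.imread('pics/top24.png')[210:300,260:350],None,fx=4.4,fy=4.4,interpolation=2)]))
E
```

```text
clock: 20.22
tcp_pos: [0.4161, 0.2554, 0.2298]
orientation: [1.468, 2.017, -0.556]
contact_force: [-0.6, -0.2, -0.8]
grip_width: 0.0503
t 20.22 tcp [0.4161 0.2554 0.2298] grasp(stand) [-0.2858 -0.0086  0.1895] lean 41.71182638598791 side 0.2964002363125375 y.X -0.004419323640433319 F [-0.5995 -0.2363 -0.7627] w 0.05026708922514227 q [-1.223   0.4701  0.3279  1.9854  0.4817  1.1888 -0.878 ]
```

View pics/c24.png

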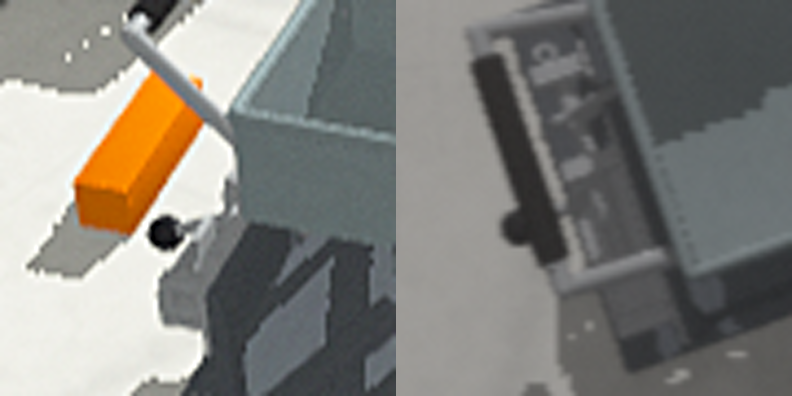

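View pics/scene24.png

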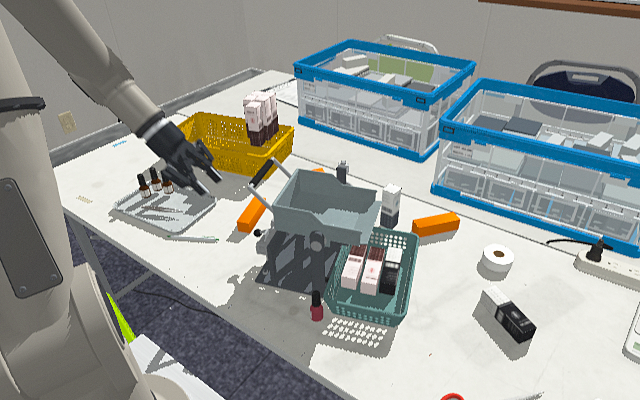

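```bash
python3 - <<'E'
from g import *
from scipy.optimize import least_squares
sc=(220+165/4.4,180+233/4.4); tp=(260+(515-396)/4.4,210+226/4.4)
s=least_squares(lambda x:np.r_[proj("top",x)-tp,proj("scene",x)-sc],[.45,.11,.07]); print("tri",s.x,loc(s.x),s.fun)
for n,u in(("scene",sc),("top",tp)):
    d=np.load(f'pics/{n}24.npy');W=cloud(n,d);im=cv2.imread(f'pics/{n}24.png').max(2)
    v,c=np.mgrid[0:400,0:640]; k=(im<60)&(d>0)&(np.hypot(c-u[0],v-u[1])<8); P=W[k]; P=P[(P[:,2]>.03)&(P[:,2]<.11)]
    s=least_squares(lambda q:np.linalg.norm(P-q,axis=1)-.010,P.mean(0)-[0,0,.005],loss="soft_l1",f_scale=.001); print(n,len(P),s.x,loc(s.x),np.abs(s.fun).mean())
# compare initial/final top & scene for disturbed neighbours
for n in("scene","top"):
    for l in("counter","lacquer_mid","carton_up_mid","tray"):
        for m in r.masks_of(l,n)[:1]: print(n,l,np.round(m["at"],1),round(m["p"],2))
E
```

```text
tri [0.4549 0.1149 0.0695] [-0.1761 -0.0147  0.0695] [ 0.3364 -0.3675 -0.5167  0.0547]
scene 37 [0.4536 0.1125 0.0709] [-0.1742 -0.0166  0.0709] 0.001091535466163973
top 22 [0.4544 0.1125 0.0724] [-0.174  -0.0159  0.0724] 0.0011917917840940926
scene lacquer_mid [314.6 310.4] 0.65
scene carton_up_mid [390.4 208.5] 0.7
scene tray [353.7 267.5] 0.61
top counter [308.  170.3] 0.59
top lacquer_mid [304.1 253.5] 0.42
top tray [416.3 245.1] 0.62
```

```bash
python3 - <<'E'
from g import *
for n in("scene","top"):
    W0=cloud(n,np.load(f"pics/{n}0.npy")); W=cloud(n,np.load(f"pics/{n}24.npy"))
    for nm in(-.152,0,.233),(-.098,.06,.21),(-.098,-.06,.21),(.08,-.0,.151):
        u=np.round(proj(n,f(*nm))).astype(int); s=np.s_[u[1]-2:u[1]+3,u[0]-2:u[0]+3]; print(n,nm,np.median(W0[s],(0,1)),np.median(W[s],(0,1)))
a=cv2.imread("pics/top0.png")[110:310,230:480];b=cv2.imread("pics/top24.png")[110:310,230:480]
cv2.imwrite("pics/fin.png",np.hstack([cv2.resize(x,None,fx=1.6,fy=1.6) for x in(a,b)]))
print(r.get_obs()["clock"])
E
```

```text
scene (-0.152, 0, 0.233) [0.4704 0.0882 0.2396] [0.4704 0.0894 0.2394]
scene (-0.098, 0.06, 0.21) [0.5522 0.0626 0.2105] [0.5524 0.0623 0.211 ]
scene (-0.098, -0.06, 0.21) [0.4358 0.0247 0.2104] [0.4348 0.0247 0.2101]
scene (0.08, -0.0, 0.151) [ 0.5424 -0.1269  0.1548] [ 0.5425 -0.1274  0.1546]
top (-0.152, 0, 0.233) [0.4761 0.0963 0.2406] [0.4761 0.0963 0.2412]
top (-0.098, 0.06, 0.21) [0.5505 0.0641 0.2099] [0.5504 0.064  0.2099]
top (-0.098, -0.06, 0.21) [0.4354 0.0268 0.2103] [0.4354 0.0268 0.2109]
top (0.08, -0.0, 0.151) [ 0.5466 -0.1248  0.1547] [ 0.5467 -0.1245  0.1552]
20.7167
```

View pics/fin.png

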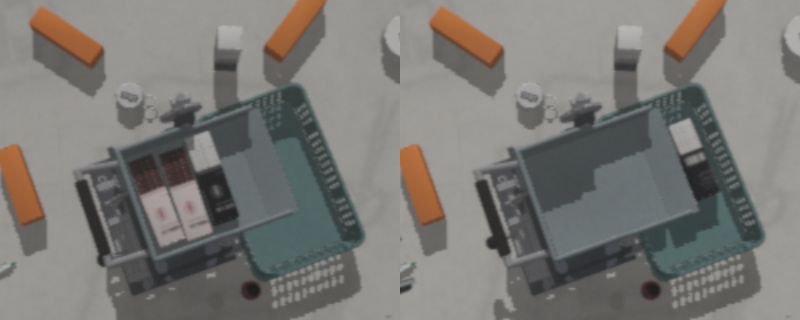

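Everything matches the start apart from the moved cartons, bolt and handle. I'm handing it in.

```bash
python3 -c "
from bench import r
print(r.hand_in())"
```

```text
the job is handed in; nothing more can be done
None
```

The job is done and handed in at about 21 s, well inside the 54 s limit; the hand-in reports no verdict.

**Dumping:** I gripped the skip's bar and tipped it to about 1.09 rad. The third carton first stuck between the lip and the others. A quick swing back and forth did not free it, but it dropped into the tray while I eased the skip back slowly. All three cartons then lay flat in the tray.

**Upright:** I held the bar the whole way back until the skip sat in its detent. Its rim and bar heights match the first pictures within about 1 mm.

**Bolt:** I slid the bolt across until it stopped hard at 28 N, turned the handle down to a firm stop, let go and backed off. The knob measures at stand (-0.175, -0.016, 0.071) m, where fully across and down should be (-0.175, -0.015, 0.073).

**One disagreement:** before I touched it, the knob measured at y of about -0.047 m instead of the stated -0.055. The bolt may have started a few millimetres in, or this is camera error. The final reading and the hard stop both say it is fully across.

**Surroundings:** the counter, lacquer bottle, upright carton and orange look-alikes show no change between the first and last pictures. The trained networks' detections were weak at the end, so this rests mainly on comparing the pictures.

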